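Put the mixed-up clay pieces back on their own display boards

ROBOT

A 6-joint arm with a two-finger parallel gripper is mounted at the origin on the work surface. World frame = base frame: x ahead of the robot, y to its left, z up, the work surface at z = 0. Lengths are in m, angles in rad, forces in N, time in s.
With the tool pointing down it reaches from about 0.35 to 0.975 m from the base axis. Payload 4.9 kg.
Tool frame: the origin (TCP) lies at the very end of the fingers, on their centre line; the grasp point (between the pads) lies 19 mm behind it; x points along the fingers, y is the direction in which the jaws open and shut, and the axes are right-handed (so a half turn about x gives the same grasp; the last joint's range is limited). The gripper opens to 85 mm and grips with 20 to 120 N. Pads are 22 mm wide; open, the fingers measure 114 mm over their backs; the gripper's body (76 mm by 85 mm) begins 54 mm behind the grasp point. The pads swing forward as they close: fully open they stand 13 mm farther back than shut.
Start: joints at [1.01, 0.053, 1.613, -0, 1.476, -0.119], TCP at [0.267, 0.565, 0.203] pointing down, gripper open.
Joint ranges: [-3.01, 3.01], [-1.01, 2.22], [0.06, 2.58], [-1.02, 4.17], [0.09, 2.62], [-3.14, 3.14]. Speed limits (rad/s): [2.57, 2.57, 3.14, 3.14, 3.14, 3.14].

INTERFACE

Orientations are given as a rotation vector (axis times angle).
In Python, from station import ctrl, get_image, calibration, finish_job, search_frame, cut_out, mark_of gives the robot as it stands. The module is installed in compiled form; this text tells all that it offers.
- The arm moves only by the tool arm_command, never from a script. Its argument "plan" is a list that holds one entry, the list of rows, each a list of 7 numbers: the shift along the tool's x, y, z in m, then the turn, a rotation vector about the tool's x, y, z in degrees, then the finger opening in m, from 0 to 0.0854. A call has 1 to 20 rows; each row shifts and turns the pose as measured when the row begins, along the tool's axes as they then stand; what a row does not reach is not made up. A row lasts 1/12 s, in which the tool goes at most 41.7 mm and 7.16 degrees, less where a joint would pass 70% of its speed; a pose out of reach is approached as far as the arm can. A call with a gripper value outside its range is refused whole. The fingers move at their own pace and stop on an object; "squeeze" is the grip in N (left out, the last holds). Time passes only in rows, so rows that do not move let the fingers close. It gives the time, the measured TCP pose, the force and the opening at its end, in the units of the state.
- ctrl.get_obs(): the state, without advancing time (a new reading comes with each control period).
- get_image(name): name is "side" or "top" or "wrist"; returns the picture (420x560x3 uint8, red, green, blue); there is no depth.
- calibration(name): a dict with "fx", "fy", "cx", "cy" (pixels), "cam_to_world" (4x4, takes a point from camera to world coordinates); the wrist camera has in their place "hand_eye" (4x4, takes a point from camera to tool coordinates, whose origin is the TCP and whose axes are the tool frame's). Camera axes: x right, y down, z forward; pixel columns grow to the right and rows downward; lengths in m; the calibration is good to about 2 mm. A picture is of the moment at which its call begins: read the wrist's pose just before it. calibration takes no time and is no camera call.
- finish_job(): hands the job in, once; it reports no verdict.
Trained networks look in the newest picture that a camera, given by its name, has taken for a name from the list of things; names that differ only in an ending like _2 or _b are one class to them, and where a whole thing is asked for, a point or a joint stands for the part that bears it (a point fixed in the world has none). Each returns a list of dicts, best first, with "conf" (0 to 1); they miss things now and then, are a little off and sometimes report something else, mostly with a low value. They report only what shows in the picture. A call takes as long as a camera call.
- search_frame(camera, thing): "at" ([x, y, z] in m, in the coordinates of the camera as it stood for that picture, good to about 4 mm: the middle of the surface that is visible of it).
- cut_out(camera, thing): "mask" (420x560 bool, what is visible of it).
- mark_of(camera, thing): "at" ([x, y, z] in m, in the coordinates of the camera as it stood for that picture, good to about 4 mm: a listed point, or the origin of a listed thing).
The state is a dict: "t": time; "q": joint angles; "dq": joint speeds; "effort": joint torques, N m; "tool_pos": TCP position; "tool_rot": TCP orientation; "contact_force": force on the tool from outside, world axes, zero at the start; "wrist_torque": the same for the moment, N m; "opening": finger opening in m.
Only numpy, scipy, OpenCV 4.12 (cv2) and the standard library are available. Lean on these libraries where they do the work, as an engineer would, in place of code of your own. Each camera call takes 0.05 s, during which the arm holds its last target. There are 200 camera calls.

TASK

The four clay pieces on the stall are each standing on the wrong display board: put the jug on the round board, the squat pot on the square board, the beaker on the star board and the little house on the long board, each upright in the middle of its board, any way round. A board holds one piece at a time, so set pieces aside on the empty cork mat as you need to. The ware is brittle: set every piece down gently, do not drop or tip one or knock two together, and leave the little cone among the boards where it stands.

Things in the scene. Friction and masses are not known exactly. Their poses are not given: they have to be found in the camera images.
- jug_center (a point): the jug: plain terracotta, narrow neck and a loop handle, 84 mm tall, round belly 56 mm across from 30 to 50 mm above its foot, foot 38 mm across; about 0.15 kg. The handle sticks out to 43 mm from the axis towards the jug's own +y. The point is on its axis half-way up (42 mm above the foot); z points up when it stands.
- squat_pot_center (a point): the squat pot: low wide terracotta pot with a flared open mouth and no handle, 52 mm tall, belly 62 mm across from 18 to 34 mm above its foot, foot 44 mm across; about 0.16 kg. The point is on its axis half-way up (26 mm above the foot), z up.
- beaker_center (a point): the beaker: slim straight-sided open terracotta cylinder, 66 mm tall, 40 mm across (43 mm at the rim), no handle; about 0.11 kg. The point is on its axis half-way up (33 mm above the foot), z up.
- house_center (a point): the little clay house: a flat-roofed block 60 mm long (its x), 44 mm wide (its y), 56 mm to the top of its parapet; plain walls, a small block on the roof 61 mm above its foot; about 0.17 kg. The point is in its middle, 28 mm above its foot, z up.
- round_board_top (a point): the round board: plain wooden disc 104 mm across, 14 mm thick. Fixed to the counter, flat top, no rim; it may lie at any of five places. The point is the centre of its top face.
- square_board_top (a point): the square board: plain wood, 96 x 96 mm, 14 mm thick. Fixed to the counter, flat top, no rim; it may lie at any of five places. The point is the centre of its top face. x and y run along its sides.
- star_board_top (a point): the star board: plain wood, six arms 34 mm wide crossing in the middle, 128 mm from tip to tip, 14 mm thick. Fixed to the counter, flat top, no rim; it may lie at any of five places. The point is the centre of its top face.
- long_board_top (a point): the long board: plain wood rectangle, 136 mm (its x) by 74 mm (its y), 14 mm thick. Fixed to the counter, flat top, no rim; it may lie at any of five places. The point is the centre of its top face.
- cork_mat_top (a point): the free spot: a six-sided cork mat, 107 mm across its flats, 6 mm thick, empty at the start. Fixed to the counter; it may lie at any of the five places. The point is the centre of its top face.
- cone_center (a point): a little solid terracotta cone, 36 mm across at the foot and 52 mm tall, loose on the counter among the boards; to be left alone. The point is on its axis half-way up, z up.

How it is judged:
By the outcome, as a careful person would: the job done as asked, in the order asked, and still so for the second after the job is handed in, with the robot touching nothing.
It also fails if it takes over 144 s, if anything falls off the work surface, if the arm or the gripper's body presses on something with over 40 N, if the wrist force passes 120 N, or if a joint passes its speed limit or range.

## Working session

There is one attempt and no reset: what is moved stays moved. The work goes in short steps, Python scripts to look and compute and a tool call to move; the robot and the scene stay as the last step left them, time stands still between calls to the robot, and variables do not carry over. Pictures are saved under pics/ and viewed, about 12 in all and at most 16, crops included, and the job is handed in when it is done.

Besides the shell and the picture viewer there is one more tool, called as name(argument=value, ...) on one line, values as JSON. arm_command: Moves the arm, as the interface text tells. Its arguments: {"type":"object","properties":{"plan":{"type":"array","items":{"type":"array","items":{"type":"array","items":{"type":"number"}}}},"squeeze":{"type":"number"}},"required":["plan"]}

```bash
mkdir -p pics; cat > h.py <<'E'
import numpy as np, cv2
from station import *
from scipy.spatial.transform import Rotation as R
def T_cam(name):
    c=calibration(name)
    if 'cam_to_world' in c: return np.array(c['cam_to_world'])
    o=ctrl.get_obs(); T=np.eye(4); T[:3,:3]=R.from_rotvec(o['tool_rot']).as_matrix(); T[:3,3]=o['tool_pos']
    return T@np.array(c['hand_eye'])
def w(T,p): return (T@np.r_[p,1])[:3]
def save(im,f,s=1.4): cv2.imwrite('pics/'+f,cv2.resize(im[:,:,::-1],None,fx=s,fy=s))
E
python3 - <<'E'
from h import *
np.set_printoptions(precision=4,suppress=True)
for n in ('top','side'):
    save(get_image(n),n+'1.png')
    T=T_cam(n); print(n,T[:3,3])
    for k in ['jug_center','squat_pot_center','beaker_center','house_center','round_board_top','square_board_top','star_board_top','long_board_top','cork_mat_top','cone_center']:
        print(k,[(np.round(w(T,d['at']),4).tolist(),round(d['conf'],2)) for d in mark_of(n,k)[:3]])
o=ctrl.get_obs(); print(o['t'],o['tool_pos'],R.from_rotvec(o['tool_rot']).as_matrix(),o['opening']);print(calibration('wrist'))
E
```

```text
top [0.4084 0.0144 0.8763]
jug_center [([0.6483, 0.1148, 0.0569], 0.97)]
squat_pot_center [([0.4445, 0.0061, 0.0409], 0.8)]
beaker_center [([0.4719, 0.2321, 0.0476], 0.97), ([0.4451, 0.0083, 0.0411], 0.16)]
house_center [([0.4421, -0.2199, 0.041], 0.91), ([0.4463, 0.0074, 0.0406], 0.67)]
round_board_top [([0.4782, 0.2234, 0.016], 0.59)]
square_board_top [([0.4415, -0.2211, 0.0149], 0.75)]
star_board_top []
long_board_top [([0.6484, 0.115, 0.0157], 0.56)]
cork_mat_top [([0.6368, -0.1215, 0.0087], 0.57)]
cone_center [([0.5738, -0.0126, 0.0267], 0.87)]
side [0.3462 0.4218 0.6232]
jug_center [([0.6415, 0.1187, 0.0546], 0.8)]
squat_pot_center [([0.4449, 0.0129, 0.04], 0.6)]
beaker_center [([0.4748, 0.2311, 0.0458], 0.82)]
house_center [([0.4499, -0.2168, 0.0147], 0.64), ([0.4508, -0.2194, 0.0434], 0.62)]
round_board_top [([0.4778, 0.2311, 0.0189], 0.55)]
square_board_top [([0.451, -0.2193, 0.0162], 0.64)]
star_board_top [([0.4449, 0.0116, 0.0122], 0.85)]
long_board_top [([0.6425, 0.1185, 0.0198], 0.67)]
cork_mat_top [([0.6307, -0.1163, 0.0087], 0.74), ([0.4784, 0.2276, 0.0469], 0.71)]
cone_center [([0.5712, -0.0051, 0.0245], 0.72)]
1.1 [0.2672 0.565  0.2026] [[-0.      0.4276  0.904 ]
 [-0.      0.904  -0.4276]
 [-1.     -0.     -0.    ]] 0.0854866854890554
{'fx': 378.4331703650772, 'fy': 378.4331703650772, 'cx': 276.2373234829464, 'cy': 203.27353559653287, 'hand_eye': array([[-0.0008, -0.2629,  0.9648, -0.1696],
       [ 1.    , -0.0012,  0.0005,  0.0002],
       [ 0.001 ,  0.9648,  0.2629, -0.0653],
       [ 0.    ,  0.    ,  0.    ,  1.    ]])}
```

View pics/top1.png

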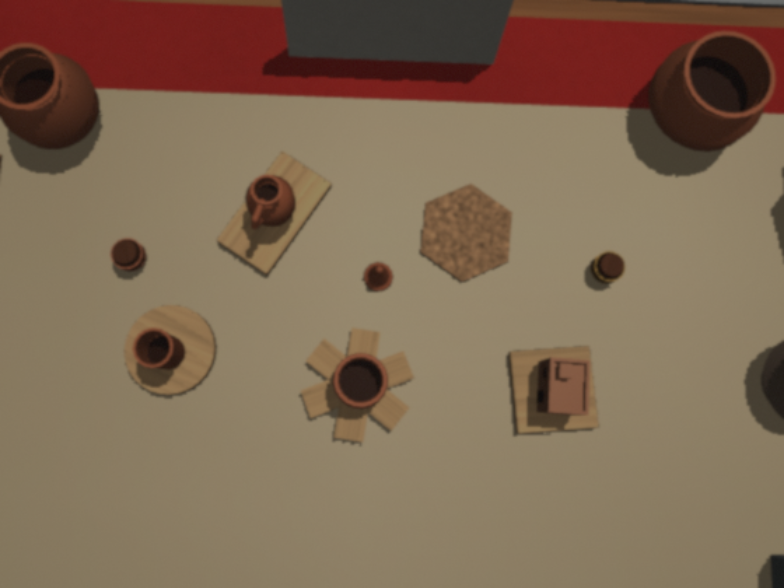

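View pics/side1.png

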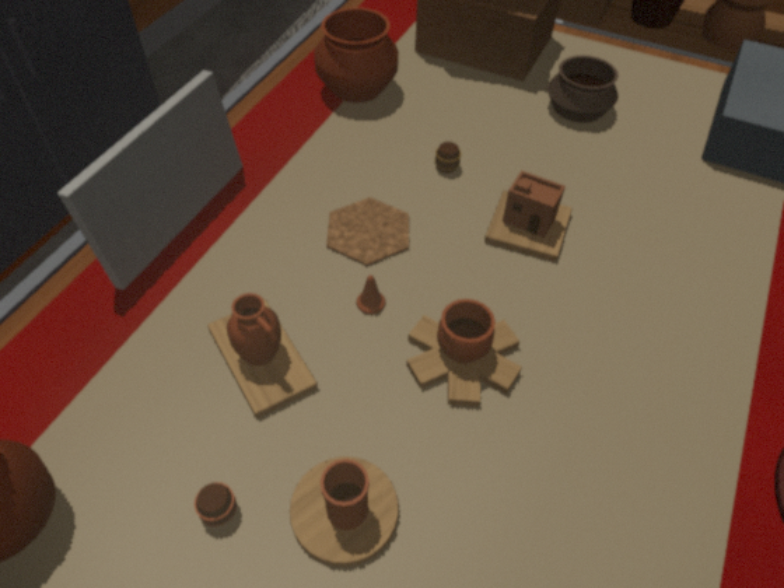

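Top view: the beaker stands on the round board (px 170,350), the pot on the star (360,380), the house on the square (553,390) and the jug on the long board (275,212). The mat (467,232) is empty and the cone is at (378,277). The side view shows the same layout. I'll do beaker→mat, jug→round, house→long, pot→square, beaker→star. First I'll refine the poses by fitting outlines to the masks.

```bash
cat >> h.py <<'E'
from scipy.optimize import minimize
def circ(r,z,n=40):
    a=np.arange(n)*2*np.pi/n; return np.c_[r*np.cos(a),r*np.sin(a),np.full(n,z)]
def prism(xy,z0,z1): xy=np.array(xy,float); return np.vstack([np.c_[xy,np.full(len(xy),z)] for z in (z0,z1)])
def box(a,b): return [(a/2,b/2),(-a/2,b/2),(-a/2,-b/2),(a/2,-b/2)]
star=[(s[0]*np.cos(t)-s[1]*np.sin(t),s[0]*np.sin(t)+s[1]*np.cos(t)) for t in np.arange(6)*np.pi/3 for s in ((.064,.017),(.064,-.017))]
hexa=[(.107/np.sqrt(3)*np.cos(t),.107/np.sqrt(3)*np.sin(t)) for t in np.arange(6)*np.pi/3]
M={'round_board':prism(circ(.052,0)[:,:2],0,.014),'square_board':prism(box(.096,.096),0,.014),'star_board':prism(star,0,.014),
 'long_board':prism(box(.136,.074),0,.014),'cork_mat':prism(hexa,0,.006),
 'beaker':np.vstack([circ(.02,0),circ(.02,.06),circ(.0215,.066)]),'house':prism(box(.06,.044),0,.056),
 'squat_pot':np.vstack([circ(.022,0),circ(.031,.018),circ(.031,.034),circ(.024,.052)]),
 'jug':np.vstack([circ(.019,0),circ(.028,.03),circ(.028,.05),circ(.014,.084)]),'cone':np.vstack([circ(.018,0),[[0,0,.052]]])}
def project(P,cam,T):
    c=calibration(cam); q=(np.linalg.inv(T)@np.c_[P,np.ones(len(P))].T)[:3]
    return np.c_[c['fx']*q[0]/q[2]+c['cx'],c['fy']*q[1]/q[2]+c['cy']]
def fit(cam,k,x0,y0,zb,th0s=(0,),hull=True):
    """fit pose x,y,theta of model k by the outline overlap with the mask in the newest picture"""
    r=cut_out(cam,k+('_top' if 'board' in k or 'mat' in k else '_center'))
    T=T_cam(cam); P=M[k]
    def prj(p):
        c,s=np.cos(p[2]),np.sin(p[2]); Q=np.c_[p[0]+c*P[:,0]-s*P[:,1],p[1]+s*P[:,0]+c*P[:,1],zb+P[:,2]]
        return cv2.convexHull(project(Q,cam,T).astype(np.float32))
    if not r: return None
    best=None
    for d in r[:3]:
        m=d['mask'].astype(np.uint8); m=cv2.morphologyEx(m,cv2.MORPH_OPEN,np.ones((3,3)))
        pts=cv2.findNonZero(m)
        if pts is None: continue
        c0=prj((x0,y0,0)).mean(0)[0]; pts=pts[np.linalg.norm(pts[:,0]-c0,axis=1)<130]
        if len(pts)<10: continue
        H=cv2.convexHull(pts.astype(np.float32)); A=cv2.contourArea(H)
        def f(p):
            h=prj(p); i=cv2.intersectConvexConvex(h,H)[0]; return -i/(cv2.contourArea(h)+A-i)
        for th in th0s:
            s=minimize(f,(x0,y0,th),method='Nelder-Mead',options=dict(initial_simplex=[(x0,y0,th),(x0+.01,y0,th),(x0,y0+.01,th),(x0,y0,th+.3)],xatol=1e-4,fatol=1e-4))
            if best is None or s.fun<best[1]: best=(s.x,s.fun,d['conf'])
    return None if best is None else (np.round(best[0][:2],4).tolist(),round(np.degrees(best[0][2]),1),round(-best[1],3),round(best[2],2))
E
python3 - <<'E'
from h import *
G={'round_board':(.478,.227,0),'square_board':(.446,-.22,0),'star_board':(.445,.01,0),'long_board':(.645,.117,0),'cork_mat':(.634,-.119,0),
'beaker':(.473,.232,.014),'jug':(.645,.117,.014),'squat_pot':(.445,.01,.014),'house':(.446,-.219,.014),'cone':(.572,-.009,0)}
for n in ('top','side'):
    get_image(n)
    for k,g in G.items(): print(n,k,fit(n,k,*g,th0s=np.radians({'long_board':(-60,-30,0,30,60),'house':(-60,-30,0,30,60),'square_board':(-20,20),'star_board':(0,15,-15,28)}.get(k,(0,)))))
    T=T_cam(n); 
    for d in cut_out(n,'jug_center')[:1]:
        ys,xs=np.nonzero(d['mask']); save(np.where(d['mask'][...,None],get_image(n),40)[ys.min()-5:ys.max()+5,xs.min()-5:xs.max()+5],n+'jug.png',5)
E
```

```text
top round_board ([0.479, 0.2308], np.float64(3.1), np.float64(0.978), 0.76)
top square_board ([0.444, -0.2183], np.float64(5.6), np.float64(0.977), 0.69)
top star_board ([0.4447, 0.0114], np.float64(-8.3), np.float64(0.943), 0.8)
top long_board ([0.6474, 0.1179], np.float64(-33.2), np.float64(0.975), 0.64)
top cork_mat ([0.6317, -0.1155], np.float64(-5.9), np.float64(0.957), 0.56)
top beaker ([0.4751, 0.2322], np.float64(15.4), np.float64(0.955), 0.97)
top jug ([0.6473, 0.1183], np.float64(3.9), np.float64(0.926), 0.63)
top squat_pot ([0.4463, 0.0088], np.float64(-2.4), np.float64(0.983), 0.77)
top house ([0.4456, -0.2194], np.float64(-2.4), np.float64(0.968), 0.66)
top cone ([0.5751, -0.0099], np.float64(4.5), np.float64(0.881), 0.84)
side round_board ([0.4796, 0.231], np.float64(8.6), np.float64(0.975), 0.75)
side square_board ([0.4447, -0.2164], np.float64(5.8), np.float64(0.947), 0.85)
side star_board ([0.4453, 0.0113], np.float64(-7.7), np.float64(0.845), 0.76)
side long_board ([0.6489, 0.1186], np.float64(-32.1), np.float64(0.875), 0.78)
side cork_mat ([0.6324, -0.1152], np.float64(-4.7), np.float64(0.973), 0.76)
side beaker ([0.4758, 0.2314], np.float64(2.2), np.float64(0.935), 0.92)
side jug ([0.6499, 0.117], np.float64(0.7), np.float64(0.961), 0.68)
side squat_pot ([0.4477, 0.0062], np.float64(13.4), np.float64(0.932), 0.62)
side house ([0.4461, -0.2196], np.float64(0.1), np.float64(0.946), 0.84)
side cone ([0.5757, -0.0107], np.float64(8.7), np.float64(0.942), 0.74)
```

arm_command(plan=[[[0.0036,-0.015,0.0236,0,0,0,0.085],[0.0036,-0.015,0.0236,0,0,0,0.085],[0.0036,-0.015,0.0236,0,0,0,0.085],[0.0036,-0.015,0.0236,0,0,0,0.085],[0.0036,-0.015,0.0236,0,0,0,0.085],[0.0036,-0.015,0.0236,0,0,0,0.085],[0.0036,-0.015,0.0236,0,0,0,0.085],[0.0036,-0.015,0.0236,0,0,0,0.085],[0.0036,-0.015,0.0236,0,0,0,0.085],[0.0036,-0.015,0.0236,0,0,0,0.085],[0.0036,-0.015,0.0236,0,0,0,0.085],[0.0036,-0.015,0.0236,0,0,0,0.085],[0.0036,-0.015,0.0236,0,0,0,0.085],[0.0036,-0.015,0.0236,0,0,0,0.085],[0,0,0,0,0,0,0.085],[0,0,0,0,0,0,0.085]]], squeeze=30)

```text
t: 3.73
tool_pos: [0.4858, 0.221, 0.1515]
tool_rot: [0.348, 1.54, -0.339]
contact_force: [0.1, -0.2, 0.4]
opening: 0.0851
```

```bash
cat >> h.py <<'E'
def go(x,y,z,yaw=None):
    """remaining shift and turn, in tool axes (mm, deg), to a down-pointing tool whose y axis has the heading yaw"""
    o=ctrl.get_obs(); A=R.from_rotvec(o['tool_rot']).as_matrix(); p=np.array(o['tool_pos'])
    yn=np.degrees(np.arctan2(A[1,1],A[0,1])); a=np.radians(yn if yaw is None else yaw)
    B=np.array([[0,np.cos(a),np.sin(a)],[0,np.sin(a),-np.cos(a)],[-1,0,0]])
    d=np.array([x,y,z])-p
    print('t %.2f pos'%o['t'],np.round(p*1e3,1),'yaw %.1f'%yn,'open %.1f'%(o['opening']*1e3),'F',np.round(o['contact_force'],1))
    print(' shift now-axes',np.round(A.T@d*1e3,1),'after-turn',np.round(B.T@d*1e3,1),'turn',np.round(R.from_matrix(A.T@B).as_rotvec(degrees=True),1))
E
python3 - <<'E'
from h import *
go(.4755,.2318,.025)
get_image('wrist')
for k,g in {'round_board':(.479,.231,0),'beaker':(.4755,.2318,.014)}.items(): print(k,fit('wrist',k,*g))
get_image('top'); T=T_cam('top'); c=calibration('top')
m=cut_out('top','jug_center')[0]['mask']; v,u=np.nonzero(m)
ray=T[:3,:3]@np.stack([(u-c['cx'])/c['fx'],(v-c['cy'])/c['fy'],np.ones(len(u))]); s=(.07-T[2,3])/ray[2]
P=(T[:3,3:]+ray*s)[:2].T-np.array([.648,.1178]); r=np.linalg.norm(P,axis=1); b=np.argsort(-r)[:12]
print(np.round(np.c_[r[b]*1e3,np.degrees(np.arctan2(P[b,1],P[b,0]))]).tolist())
E
```

```text
t 3.73 pos [485.8 221.  151.5] yaw 64.9 open 85.1 F [ 0.1 -0.2  0.4]
 shift now-axes [126.4   4.6 -14.2] after-turn [126.5   5.4 -13.9] turn [-0.   0.1 -0.4]
round_board ([0.4799, 0.2311], np.float64(2.9), np.float64(0.966), 0.56)
beaker ([0.4748, 0.2327], np.float64(7.9), np.float64(0.957), 0.61)
[[40.0, 157.0], [39.0, 159.0], [39.0, 154.0], [39.0, 161.0], [38.0, 156.0], [38.0, 163.0], [38.0, 158.0], [38.0, 153.0], [37.0, 160.0], [37.0, 149.0], [37.0, 155.0], [37.0, 163.0]]
```

arm_command(plan=[[[0,0.0025,-0.007,0,0,-0.2,0.085],[0,0.0025,-0.007,0,0,-0.2,0.085],[0,0,0,0,0,0,0.085],[0.02,0,0,0,0,0,0.085],[0.02,0,0,0,0,0,0.085],[0.02,0,0,0,0,0,0.085],[0.01,0,0,0,0,0,0.085],[0,0,0,0,0,0,0.085]]])

```text
t: 4.65
tool_pos: [0.4726, 0.2405, 0.0828]
tool_rot: [0.334, 1.537, -0.33]
contact_force: [-0.5, 0.3, -0.4]
opening: 0.0852
```

```bash
python3 - <<'E'
from h import *
go(.4752,.2322,.025)
E
```

```text
t 4.65 pos [472.6 240.5  82.8] yaw 65.7 open 85.2 F [-0.5  0.3 -0.4]
 shift now-axes [57.8 -6.7  5.4] after-turn [57.8 -6.5  5.8] turn [-0.   0.4 -0.2]
```

arm_command(plan=[[[0,-0.0066,0.0055,0,0.3,-0.2,0.085],[0,0,0,0,0,0,0.085],[0,0,0,0,0,0,0.085]]])

```text
t: 4.9
tool_pos: [0.4752, 0.2322, 0.0841]
tool_rot: [0.331, 1.543, -0.331]
contact_force: [-0.3, 0.4, -0.4]
opening: 0.0853
```

```bash
python3 - <<'E'
from h import *
go(.4752,.2322,.025)
E
```

```text
t 4.90 pos [475.2 232.2  84.1] yaw 65.8 open 85.3 F [-0.3  0.4 -0.4]
 shift now-axes [59.1 -0.  -0.2] after-turn [59.1  0.  -0. ] turn [-0.   0.2 -0. ]
```

arm_command(plan=[[[0.01,0,0,0,0,0,0.085],[0.01,0,0,0,0,0,0.085],[0.01,0,0,0,0,0,0.085],[0.01,0,0,0,0,0,0.085],[0.01,0,0,0,0,0,0.085],[0.008,0,0,0,0,0,0.085],[0,0,0,0,0,0,0.085],[0,0,0,0,0,0,0.085]]])

```text
t: 5.57
tool_pos: [0.477, 0.2322, 0.0219]
tool_rot: [0.333, 1.54, -0.33]
contact_force: [-0.2, 0.6, -0.3]
opening: 0.0852
```

```bash
python3 - <<'E'
from h import *
go(.4752,.2322,.025)
get_image('wrist'); print(fit('wrist','beaker',.475,.232,.014))
E
```

```text
t 5.57 pos [477.  232.2  21.9] yaw 65.7 open 85.2 F [-0.2  0.6 -0.3]
 shift now-axes [-3.1 -0.7 -1.7] after-turn [-3.1 -0.7 -1.7] turn [-0.   0.3 -0.2]
([0.4749, 0.2317], np.float64(1.1), np.float64(0.955), 0.55)
```

arm_command(plan=[[[-0.003,-0.0007,-0.0017,0,0.2,0,0.085],[0,0,0,0,0,0,0.05],[0,0,0,0,0,0,0.045],[0,0,0,0,0,0,0.043],[0,0,0,0,0,0,0.041],[0,0,0,0,0,0,0.036],[0,0,0,0,0,0,0.036],[0,0,0,0,0,0,0.036],[0,0,0,0,0,0,0.036],[0,0,0,0,0,0,0.03],[0,0,0,0,0,0,0.03]]])

```text
t: 6.58
tool_pos: [0.4772, 0.233, 0.0286]
tool_rot: [0.336, 1.538, -0.327]
contact_force: [-0.2, 0.4, -0.5]
opening: 0.0411
```

```bash
python3 - <<'E'
from h import *
go(.4752,.2322,.025)
E
```

```text
t 6.58 pos [477.2 233.   28.6] yaw 65.7 open 41.1 F [-0.2  0.4 -0.5]
 shift now-axes [ 3.6 -1.5 -1.5] after-turn [ 3.6 -1.5 -1.5] turn [-0.   0.3 -0.4]
```

arm_command(plan=[[[0,0,0,0,0,0,0.03],[-0.004,0,0,0,0,0,0.03],[-0.006,0,0,0,0,0,0.03],[-0.01,0,0,0,0,0,0.03],[-0.015,0,0,0,0,0,0.03],[-0.02,0,0,0,0,0,0.03],[-0.02,0,0,0,0,0,0.03],[-0.02,0,0,0,0,0,0.03],[-0.02,0,0,0,0,0,0.03],[-0.01,0,0,0,0,0,0.03],[0,0,0,0,0,0,0.03],[0,0,0,0,0,0,0.03]]])

```text
t: 7.58
tool_pos: [0.4747, 0.2321, 0.1636]
tool_rot: [0.336, 1.539, -0.328]
contact_force: [-0.9, -0.2, -1.5]
opening: 0.0414
```

```bash
python3 - <<'E'
from h import *
go(.632,-.1154,.15)
save(get_image('wrist'),'w2.png')
E
```

```text
t 7.58 pos [474.7 232.1 163.6] yaw 65.8 open 41.4 F [-0.9 -0.2 -1.5]
 shift now-axes [  13.4 -252.3  286.1] after-turn [  13.6 -252.2  286.2] turn [-0.   0.3 -0.4]
```

View pics/w2.png

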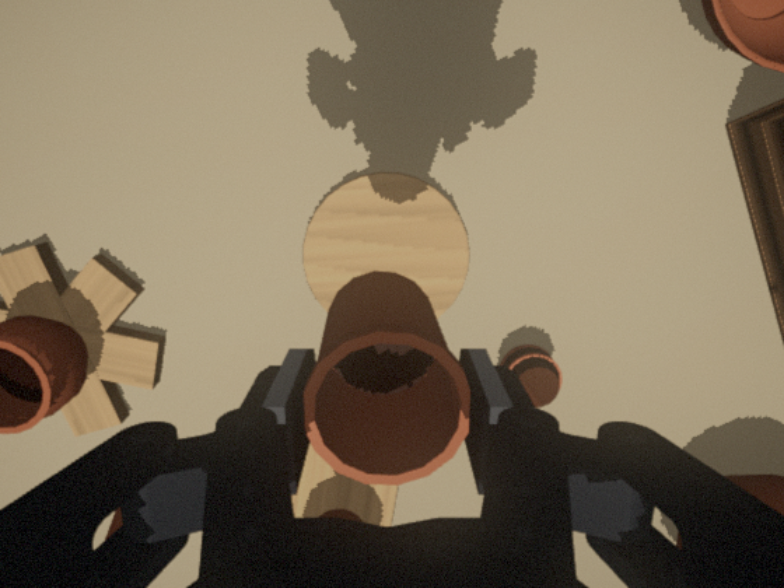

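The wrist view shows the beaker held level between the pads (px 385,400), with the round board (385,245) empty.

arm_command(plan=[[[0,-0.009,0.01,0,0,0,0.03],[0,-0.0175,0.0198,0,0,0,0.03],[0,-0.0175,0.0198,0,0,0,0.03],[0,-0.0175,0.0198,0,0,0,0.03],[0,-0.0175,0.0198,0,0,0,0.03],[0,-0.0175,0.0198,0,0,0,0.03],[0,-0.0175,0.0198,0,0,0,0.03],[0,-0.0175,0.0198,0,0,0,0.03],[0,-0.0175,0.0198,0,0,0,0.03],[0,-0.0175,0.0198,0,0,0,0.03],[0,-0.0175,0.0198,0,0,0,0.03],[0,-0.0175,0.0198,0,0,0,0.03],[0,-0.0175,0.0198,0,0,0,0.03],[0,-0.0175,0.0198,0,0,0,0.03],[0,-0.009,0.01,0,0,0,0.03],[0,0,0,0,0,0,0.03],[0,0,0,0,0,0,0.03],[0,0,0,0,0,0,0.03]]])

```text
t: 9.13
tool_pos: [0.6157, -0.1182, 0.1252]
tool_rot: [0.333, 1.592, -0.33]
contact_force: [-0.1, -0.5, -1.1]
opening: 0.0413
```

```bash
python3 - <<'E'
from h import *
go(.632,-.1154,.0206)
E
```

```text
t 9.13 pos [ 615.7 -118.2  125.2] yaw 65.9 open 41.3 F [-0.1 -0.5 -1.1]
 shift now-axes [103.8  10.   18.5] after-turn [104.6   9.2  13.7] turn [-0.  -2.6  0.4]
```

arm_command(plan=[[[0,0.003,0.005,0,-0.9,0.1,0.03],[0,0.003,0.005,0,-0.9,0.1,0.03],[0,0.003,0.004,0,-0.8,0.1,0.03],[0,0,0,0,0,0,0.03],[0,0,0,0,0,0,0.03],[0.015,0,0,0,0,0,0.03],[0.015,0,0,0,0,0,0.03],[0.015,0,0,0,0,0,0.03],[0.01,0,0,0,0,0,0.03],[0,0,0,0,0,0,0.03],[0,0,0,0,0,0,0.03]]])

```text
t: 10.05
tool_pos: [0.6327, -0.1088, 0.0651]
tool_rot: [0.322, 1.543, -0.324]
contact_force: [0.1, 0.1, -1.8]
opening: 0.041
```

```bash
python3 - <<'E'
from h import *
go(.632,-.1154,.0206)
get_image('wrist'); print(fit('wrist','cork_mat',.632,-.1154,0))
E
```

```text
t 10.05 pos [ 632.7 -108.8   65.1] yaw 66.4 open 41.0 F [ 0.1  0.1 -1.8]
 shift now-axes [44.5 -6.3  1.8] after-turn [44.5 -6.3  2. ] turn [0.  0.2 0. ]
([0.6328, -0.1158], np.float64(-4.6), np.float64(0.846), 0.75)
```

arm_command(plan=[[[0,-0.0063,0.002,0,0.2,0,0.03],[0,0,0,0,0,0,0.03],[0.01,0,0,0,0,0,0.03],[0.01,0,0,0,0,0,0.03],[0.008,0,0,0,0,0,0.03],[0.004,0,0,0,0,0,0.03],[0.002,0,0,0,0,0,0.03],[0,0,0,0,0,0,0.03],[0,0,0,0,0,0,0.03]]])

```text
t: 10.9
tool_pos: [0.6342, -0.1173, 0.031]
tool_rot: [0.323, 1.541, -0.325]
contact_force: [0.7, -0.1, -1.3]
opening: 0.0412
```

```bash
python3 - <<'E'
from h import *
go(.632,-.1154,.0206)
E
```

```text
t 10.90 pos [ 634.2 -117.3   31. ] yaw 66.3 open 41.2 F [ 0.7 -0.1 -1.3]
 shift now-axes [10.3  0.8 -2.8] after-turn [10.4  0.8 -2.8] turn [-0.   0.3 -0. ]
```

arm_command(plan=[[[0.002,0.0008,-0.0025,0,0.2,0,0.03],[0.002,0,0,0,0,0,0.03],[0.002,0,0,0,0,0,0.03],[0.001,0,0,0,0,0,0.03],[0.001,0,0,0,0,0,0.03],[0,0,0,0,0,0,0.03]]])

```text
t: 11.4
tool_pos: [0.6328, -0.1152, 0.0231]
tool_rot: [0.323, 1.543, -0.324]
contact_force: [0.7, -0.3, -1.1]
opening: 0.041
```

arm_command(plan=[[[0.001,0,0,0,0,0,0.03],[0.001,0,0,0,0,0,0.03],[0,0,0,0,0,0,0.03]]])

```text
t: 11.65
tool_pos: [0.6331, -0.1154, 0.0213]
tool_rot: [0.323, 1.542, -0.324]
contact_force: [-0.4, -1.1, -2.1]
opening: 0.041
```

arm_command(plan=[[[0.001,0,0,0,0,0,0.03],[0,0,0,0,0,0,0.03]]])

```text
t: 11.82
tool_pos: [0.6336, -0.1156, 0.0208]
tool_rot: [0.323, 1.541, -0.324]
contact_force: [0.0, -0.1, -0.7]
opening: 0.0416
```

arm_command(plan=[[[0.001,0,0,0,0,0,0.03],[0,0,0,0,0,0,0.03]]])

```text
t: 11.98
tool_pos: [0.6344, -0.1159, 0.0209]
tool_rot: [0.323, 1.539, -0.324]
contact_force: [0.1, -0.7, -1.0]
opening: 0.0412
```

arm_command(plan=[[[0,0,0,0,0,0,0.042],[0,0,0,0,0,0,0.044],[0,0,0,0,0,0,0.047],[0,0,0,0,0,0,0.055],[0,0,0,0,0,0,0.07],[0,0,0,0,0,0,0.085],[0,0,0,0,0,0,0.085],[0,0,0,0,0,0,0.085],[-0.005,0,0,0,0,0,0.085],[-0.01,0,0,0,0,0,0.085],[-0.02,0,0,0,0,0,0.085],[-0.02,0,0,0,0,0,0.085],[-0.03,0,0,0,0,0,0.085],[-0.03,0,0,0,0,0,0.085],[-0.02,0,0,0,0,0,0.085],[0,0,0,0,0,0,0.085],[0,0,0,0,0,0,0.085]]])

```text
t: 13.4
tool_pos: [0.633, -0.1153, 0.167]
tool_rot: [0.323, 1.538, -0.324]
contact_force: [-1.0, 0.6, 0.0]
opening: 0.0852
```

```bash
python3 - <<'E'
from h import *
go(.648,.1178,.15,67)
get_image('top'); print(fit('top','beaker',.633,-.1155,.006))
get_image('side'); print(fit('side','beaker',.633,-.1155,.006),fit('side','jug',.648,.118,.014),fit('side','cone',.575,-.01,0))
save(get_image('wrist'),'w3.png')
E
```

```text
t 13.40 pos [ 633.  -115.3  167. ] yaw 66.4 open 85.2 F [-1.   0.6  0. ]
 shift now-axes [ 16.5 219.5 -79.9] after-turn [ 17.  220.4 -77.3] turn [-0.6  0.5 -0.1]
([0.633, -0.1155], np.float64(0.0), np.float64(0.0), 0.43)
([0.6339, -0.117], np.float64(-0.2), np.float64(0.961), 0.66) ([0.6501, 0.1168], np.float64(8.1), np.float64(0.961), 0.94) None
```

View pics/w3.png

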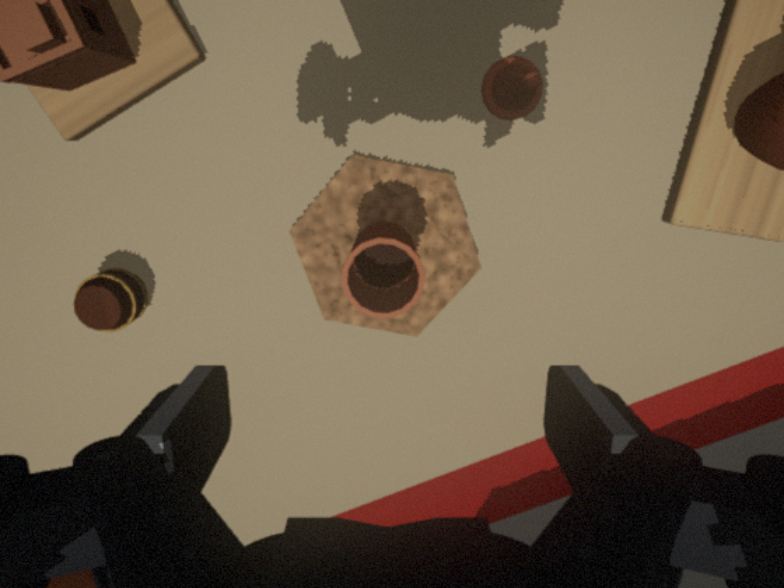

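Wrist view: the beaker stands upright on the mat (px 385,270) and the cone is undisturbed (512,88). Next is the jug.

arm_command(plan=[[[0,0.01,-0.003,0,0,0,0.085],[0,0.02,-0.007,0,0,0,0.085],[0,0.02,-0.007,0,0,0,0.085],[0,0.02,-0.007,0,0,0,0.085],[0,0.02,-0.007,0,0,0,0.085],[0,0.02,-0.007,0,0,0,0.085],[0,0.02,-0.007,0,0,0,0.085],[0,0.02,-0.007,0,0,0,0.085],[0,0.02,-0.007,0,0,0,0.085],[0,0.02,-0.007,0,0,0,0.085],[0,0.02,-0.007,0,0,0,0.085],[0,0.01,-0.003,0,0,0,0.085],[0,0,0,0,0,0,0.085],[0,0,0,0,0,0,0.085]]])

```text
t: 14.92
tool_pos: [0.6442, 0.1362, 0.1503]
tool_rot: [0.324, 1.565, -0.324]
contact_force: [0.0, -0.4, 0.5]
opening: 0.0849
```

```bash
python3 - <<'E'
from h import *
go(.649,.1172,.031,67)
save(get_image('wrist'),'w4.png'); print(fit('wrist','jug',.649,.117,.014))
print(fit('wrist','long_board',.648,.118,0,(-.56,)))
E
```

```text
t 14.92 pos [644.2 136.2 150.3] yaw 66.4 open 84.9 F [ 0.  -0.4  0.5]
 shift now-axes [119.2 -15.   14.2] after-turn [119.3 -15.6  11.9] turn [-0.6 -1.   0.2]
([0.649, 0.116], np.float64(0.7), np.float64(0.919), 0.69)
([0.6487, 0.1164], np.float64(-32.8), np.float64(0.987), 0.76)
```

View pics/w4.png

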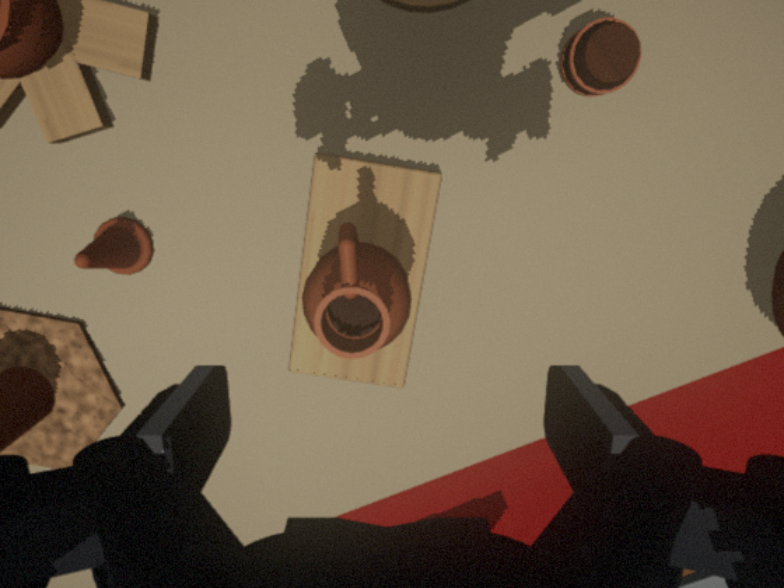

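The wrist view shows the jug at (355,310) with its handle pointing straight away from the palm side (348,250), so the jaws will close clear of the handle.

arm_command(plan=[[[0,-0.005,0.004,0,-0.4,0,0.085],[0,-0.005,0.004,0,-0.4,0,0.085],[0,-0.005,0.003,0,-0.2,0,0.085],[0,0,0,0,0,0,0.085],[0,0,0,0,0,0,0.085]]])

```text
t: 15.48
tool_pos: [0.6493, 0.1103, 0.1511]
tool_rot: [0.326, 1.543, -0.333]
contact_force: [0.1, -0.4, 0.0]
opening: 0.085
```

```bash
python3 - <<'E'
from h import *
go(.649,.1165,.031,67)
E
```

```text
t 15.48 pos [649.3 110.3 151.1] yaw 65.9 open 85.0 F [ 0.1 -0.4  0. ]
 shift now-axes [120.1   6.   -3.2] after-turn [120.1   5.6  -2.7] turn [-1.1  0.2  0.2]
```

arm_command(plan=[[[0,0.0059,-0.003,-0.8,0.1,0.2,0.085],[0,0,0,0,0,0,0.085],[0.01,0,0,0,0,0,0.085],[0.015,0,0,0,0,0,0.085],[0.015,0,0,0,0,0,0.085],[0.015,0,0,0,0,0,0.085],[0.01,0,0,0,0,0,0.085],[0,0,0,0,0,0,0.085],[0,0,0,0,0,0,0.085]]])

```text
t: 16.23
tool_pos: [0.6491, 0.1187, 0.0814]
tool_rot: [0.316, 1.546, -0.316]
contact_force: [-0.3, 0.3, 0.3]
opening: 0.0851
```

```bash
python3 - <<'E'
from h import *
go(.649,.1165,.031,67)
get_image('wrist'); print(fit('wrist','jug',.649,.117,.014))
E
```

```text
t 16.23 pos [649.1 118.7  81.4] yaw 66.9 open 85.1 F [-0.3  0.3  0.3]
 shift now-axes [50.4 -2.1  0.7] after-turn [50.4 -2.   0.8] turn [-0.1  0.1 -0. ]
([0.6499, 0.117], np.float64(15.6), np.float64(0.898), 0.97)
```

arm_command(plan=[[[0,-0.002,0.001,0,0,0,0.085],[0,0,0,0,0,0,0.085],[0.008,0,0,0,0,0,0.085],[0.01,0,0,0,0,0,0.085],[0.01,0,0,0,0,0,0.085],[0.01,0,0,0,0,0,0.085],[0.006,0,0,0,0,0,0.085],[0.002,0,0,0,0,0,0.085],[0,0,0,0,0,0,0.085],[0,0,0,0,0,0,0.085]]])

```text
t: 17.17
tool_pos: [0.6515, 0.1162, 0.0337]
tool_rot: [0.317, 1.541, -0.315]
contact_force: [0.3, -0.3, -0.0]
opening: 0.085
```

```bash
python3 - <<'E'
from h import *
go(.6494,.1168,.031,67)
E
```

```text
t 17.17 pos [651.5 116.2  33.7] yaw 66.9 open 85.0 F [ 0.3 -0.3 -0. ]
 shift now-axes [ 2.7 -0.2 -2.2] after-turn [ 2.7 -0.2 -2.2] turn [-0.1  0.4 -0.2]
```

arm_command(plan=[[[0.0015,0,-0.002,0,0.2,0,0.075],[0,0,0,0,0,0,0.065],[0,0,0,0,0,0,0.06],[0,0,0,0,0,0,0.058],[0,0,0,0,0,0,0.054],[0,0,0,0,0,0,0.05],[0,0,0,0,0,0,0.046],[0,0,0,0,0,0,0.046],[0,0,0,0,0,0,0.046],[0,0,0,0,0,0,0.046]]])

```text
t: 18.0
tool_pos: [0.6509, 0.1167, 0.034]
tool_rot: [0.318, 1.541, -0.314]
contact_force: [-0.4, 0.3, -0.6]
opening: 0.0502
```

```bash
python3 - <<'E'
from h import *
go(.6494,.1168,.031,67)
E
```

```text
t 18.00 pos [650.9 116.7  34. ] yaw 66.9 open 50.2 F [-0.4  0.3 -0.6]
 shift now-axes [ 3.  -0.5 -1.4] after-turn [ 3.  -0.5 -1.4] turn [-0.1  0.3 -0.2]
```

```bash
python3 - <<'E'
from h import *
save(get_image('wrist'),'w5.png'); print(fit('wrist','jug',.649,.117,.014))
get_image('side');print(fit('side','jug',.649,.117,.014))
E
```

```text
([0.6509, 0.117], np.float64(4.1), np.float64(0.898), 0.72)
([0.6493, 0.1178], np.float64(0.7), np.float64(0.917), 0.79)
```

View pics/w5.png

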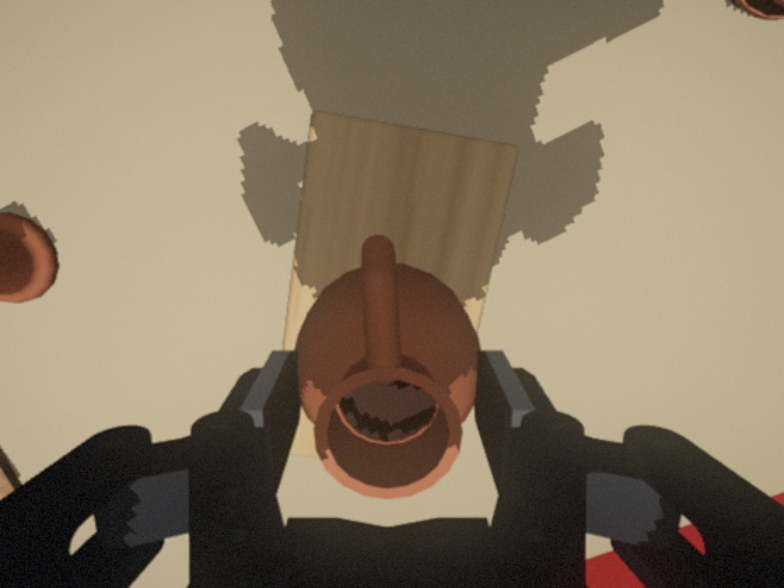

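arm_command(plan=[[[0,0,0,0,0,0,0.046],[0,0,0,0,0,0,0.046],[0,0,0,0,0,0,0.046]]])

```text
t: 18.45
tool_pos: [0.6509, 0.1167, 0.034]
tool_rot: [0.318, 1.541, -0.314]
contact_force: [-1.1, -0.7, -0.2]
opening: 0.0504
```

arm_command(plan=[[[0,0,0,0,0,0,0.055],[0,0,0,0,0,0,0.065],[0,0,0,0,0,0,0.075],[0,0,0,0,0,0,0.075],[0.002,0,-0.001,0,0.2,0,0.075],[0.002,0,0,0,0,0,0.075],[0,0,0,0,0,0,0.075],[0,0,0,0,0,0,0.075]]])

```text
t: 19.12
tool_pos: [0.65, 0.1178, 0.03]
tool_rot: [0.32, 1.545, -0.313]
contact_force: [0.4, -0.1, 0.0]
opening: 0.0749
```

```bash
python3 - <<'E'
from h import *
go(.6505,.1168,.028,67)
E
```

```text
t 19.12 pos [650.  117.8  30. ] yaw 66.9 open 74.9 F [ 0.4 -0.1  0. ]
 shift now-axes [ 2.  -0.7  0.8] after-turn [ 2.  -0.7  0.8] turn [-0.1  0.1 -0.3]
```

arm_command(plan=[[[0.0015,-0.0007,0.0005,0,0,0,0.075],[0,0,0,0,0,0,0.07],[0,0,0,0,0,0,0.065],[0,0,0,0,0,0,0.06],[0,0,0,0,0,0,0.057],[0,0,0,0,0,0,0.05],[0,0,0,0,0,0,0.046],[0,0,0,0,0,0,0.046],[0,0,0,0,0,0,0.046],[0,0,0,0,0,0,0.046],[0,0,0,0,0,0,0.046]]])

```text
t: 20.03
tool_pos: [0.6505, 0.1169, 0.0287]
tool_rot: [0.32, 1.544, -0.313]
contact_force: [0.1, -0.4, 0.2]
opening: 0.0535
```

arm_command(plan=[[[0,0,0,0,0,0,0.046],[0,0,0,0,0,0,0.046],[-0.003,0,0,0,0,0,0.046],[-0.003,0,0,0,0,0,0.046],[-0.003,0,0,0,0,0,0.046],[0,0,0,0,0,0,0.046],[0,0,0,0,0,0,0.046]]], squeeze=40)

```text
t: 20.62
tool_pos: [0.6485, 0.1166, 0.0362]
tool_rot: [0.319, 1.548, -0.314]
contact_force: [-0.1, -0.1, -2.7]
opening: 0.0527
```

```bash
python3 - <<'E'
from h import *
go(.479,.231,.16,67)
get_image('side');print(fit('side','jug',.65,.117,.022)); get_image('wrist');print(fit('wrist','jug',.65,.117,.022))
E
```

```text
t 20.62 pos [648.5 116.6  36.2] yaw 66.9 open 52.7 F [-0.1 -0.1 -2.7]
 shift now-axes [-123.4   39.  -201. ] after-turn [-123.8   39.  -200.7] turn [-0.1 -0.1 -0.2]
([0.648, 0.1172], np.float64(9.5), np.float64(0.928), 0.61)
([0.649, 0.1167], np.float64(9.0), np.float64(0.91), 0.9)
```

arm_command(plan=[[[-0.006,0,0,0,0,0,0.046],[-0.012,0,0,0,0,0,0.046],[-0.018,0,0,0,0,0,0.046],[-0.018,0,0,0,0,0,0.046],[-0.018,0,0,0,0,0,0.046],[-0.018,0,0,0,0,0,0.046],[-0.012,0,0,0,0,0,0.046],[-0.006,0,0,0,0,0,0.046],[0,0,0,0,0,0,0.046],[0,0,0,0,0,0,0.046]]])

```text
t: 21.65
tool_pos: [0.6487, 0.1163, 0.1551]
tool_rot: [0.319, 1.547, -0.313]
contact_force: [-0.9, -0.8, -2.1]
opening: 0.0527
```

```bash
python3 - <<'E'
from h import *
go(.479,.231,.16,67)
get_image('side');print(fit('side','jug',.65,.117,.128))
save(get_image('wrist'),'w6.png')
E
```

```text
t 21.65 pos [648.7 116.3 155.1] yaw 66.9 open 52.7 F [-0.9 -0.8 -2.1]
 shift now-axes [  -4.8   38.9 -201.1] after-turn [  -4.9   39.3 -201. ] turn [-0.1  0.  -0.2]
([0.6555, 0.1093], np.float64(4.3), np.float64(0.911), 0.84)
```

View pics/w6.png

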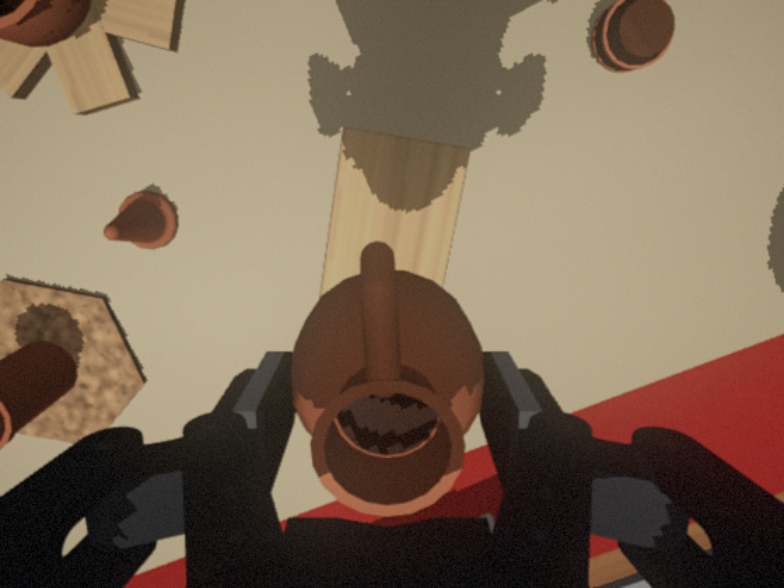

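The jug is held level (px 388,390) and the long board is clear.

arm_command(plan=[[[0,0.002,-0.008,0,0,0,0.046],[0,0.0035,-0.018,0,0,0,0.046],[0,0.0035,-0.018,0,0,0,0.046],[0,0.0035,-0.018,0,0,0,0.046],[0,0.0035,-0.018,0,0,0,0.046],[0,0.0035,-0.018,0,0,0,0.046],[0,0.0035,-0.018,0,0,0,0.046],[0,0.0035,-0.018,0,0,0,0.046],[0,0.0035,-0.018,0,0,0,0.046],[0,0.0035,-0.018,0,0,0,0.046],[0,0.002,-0.016,0,0,0,0.046],[0,0.001,-0.006,0,0,0,0.046],[0,0,0,0,0,0,0.046],[0,0,0,0,0,0,0.046]]])

```text
t: 22.97
tool_pos: [0.4636, 0.2304, 0.1379]
tool_rot: [0.312, 1.577, -0.323]
contact_force: [0.1, -0.3, -1.9]
opening: 0.0529
```

```bash
python3 - <<'E'
from h import *
go(.4793,.231,.0287,67)
get_image('wrist');print(fit('wrist','round_board',.479,.231,0)) 
E
```

```text
t 22.97 pos [463.6 230.4 137.9] yaw 66.9 open 52.9 F [ 0.1 -0.3 -1.9]
 shift now-axes [108.7   8.1  17.2] after-turn [109.2   6.6  14.2] turn [-0.1 -1.6  0.7]
([0.4803, 0.2306], np.float64(36.5), np.float64(0.702), 0.61)
```

arm_command(plan=[[[0,0.0033,0.007,0,-0.8,0.3,0.046],[0,0.002,0.0045,0,-0.5,0.2,0.046],[0,0,0,0,0,0,0.046],[0,0,0,0,0,0,0.046],[0.01,0,0,0,0,0,0.046],[0.015,0,0,0,0,0,0.046],[0.015,0,0,0,0,0,0.046],[0.015,0,0,0,0,0,0.046],[0.01,0,0,0,0,0,0.046],[0,0,0,0,0,0,0.046],[0,0,0,0,0,0,0.046]]])

```text
t: 23.98
tool_pos: [0.482, 0.2281, 0.0684]
tool_rot: [0.319, 1.548, -0.323]
contact_force: [-0.3, 0.4, -2.0]
opening: 0.0529
```

```bash
python3 - <<'E'
from h import *
go(.4793,.231,.0287,67)
get_image('side');print(fit('side','round_board',.479,.231,0),fit('side','jug',.479,.231,ctrl.get_obs()['tool_pos'][2]-.0147)) 
E
```

```text
t 23.98 pos [482.  228.1  68.4] yaw 66.5 open 52.9 F [-0.3  0.4 -2. ]
 shift now-axes [39.7  1.7 -3.6] after-turn [39.7  1.6 -3.6] turn [-0.5 -0.   0.1]
None ([0.4765, 0.2307], np.float64(3.7), np.float64(0.792), 0.92)
```

arm_command(plan=[[[0,0.0017,-0.0036,0,0,0.1,0.046],[0,0,0,0,0,0,0.046],[0.01,0,0,0,0,0,0.046],[0.01,0,0,0,0,0,0.046],[0.006,0,0,0,0,0,0.046],[0.003,0,0,0,0,0,0.046],[0.001,0,0,0,0,0,0.046],[0,0,0,0,0,0,0.046],[0,0,0,0,0,0,0.046]]])

```text
t: 24.88
tool_pos: [0.4818, 0.2325, 0.0393]
tool_rot: [0.323, 1.541, -0.318]
contact_force: [0.3, 0.3, -2.3]
opening: 0.053
```

```bash
python3 - <<'E'
from h import *
go(.4793,.231,.0287,67)
E
```

```text
t 24.88 pos [481.8 232.5  39.3] yaw 66.6 open 53.0 F [ 0.3  0.3 -2.3]
 shift now-axes [10.5 -2.5 -1.8] after-turn [10.6 -2.4 -1.7] turn [-0.4  0.3 -0.2]
```

arm_command(plan=[[[0.002,-0.0024,-0.0018,0,0.2,-0.1,0.046],[0.002,0,0,0,0,0,0.046],[0.002,0,0,0,0,0,0.046],[0.001,0,0,0,0,0,0.046],[0.001,0,0,0,0,0,0.046],[0.001,0,0,0,0,0,0.046],[0,0,0,0,0,0,0.046],[0,0,0,0,0,0,0.046]]])

```text
t: 25.55
tool_pos: [0.4798, 0.231, 0.0303]
tool_rot: [0.323, 1.543, -0.319]
contact_force: [-1.1, -0.3, -1.6]
opening: 0.053
```

```bash
python3 - <<'E'
from h import *
go(.4793,.231,.0287,67); print(ctrl.get_obs()['wrist_torque'])
E
```

```text
t 25.55 pos [479.8 231.   30.3] yaw 66.6 open 53.0 F [-1.1 -0.3 -1.6]
 shift now-axes [ 1.6 -0.3 -0.5] after-turn [ 1.6 -0.2 -0.5] turn [-0.4  0.2 -0.2]
[-0.02264977 -0.05792517 -0.00510072]
```

arm_command(plan=[[[0.001,0,0,0,0,0,0.046],[0.001,0,0,0,0,0,0.046],[0,0,0,0,0,0,0.046]]])

```text
t: 25.8
tool_pos: [0.4804, 0.2312, 0.0288]
tool_rot: [0.323, 1.542, -0.318]
contact_force: [0.9, -0.0, -1.5]
opening: 0.0526
```

arm_command(plan=[[[0.001,0,0,0,0,0,0.046],[0,0,0,0,0,0,0.046]]])

```text
t: 25.97
tool_pos: [0.4811, 0.2312, 0.029]
tool_rot: [0.323, 1.541, -0.318]
contact_force: [0.6, -0.4, -2.3]
opening: 0.0533
```

arm_command(plan=[[[0.001,0,0,0,0,0,0.046],[0,0,0,0,0,0,0.046]]])

```text
t: 26.13
tool_pos: [0.4818, 0.2314, 0.0288]
tool_rot: [0.323, 1.54, -0.318]
contact_force: [-0.9, -0.5, -2.6]
opening: 0.053
```

```bash
cat >> h.py <<'E'
def favg(n=6):
    F=[]
    for i in range(n): get_image('wrist'); F.append(ctrl.get_obs()['contact_force'])
    print('F mean',np.round(np.mean(F,0),2),'sd',np.round(np.std(F,0),2))
E
python3 - <<'E'
from h import *
favg(); im=get_image('side'); 
p=project(np.array([[.48,.231,.04]]),'side',T_cam('side'))[0].astype(int); print(p)
save(im[p[1]-60:p[1]+50,p[0]-70:p[0]+70],'s7.png',5); go(.4793,.231,.0287,67)
E
```

```text
F mean [ 0.27 -0.62  0.84] sd [0.28 0.24 0.35]
[244 353]
t 26.48 pos [481.8 231.4  28.8] yaw 66.6 open 53.2 F [ 0.7 -0.8  0.4]
 shift now-axes [ 0.1 -1.4 -2.1] after-turn [ 0.1 -1.4 -2.2] turn [-0.4  0.3 -0.3]
```

View pics/s7.png

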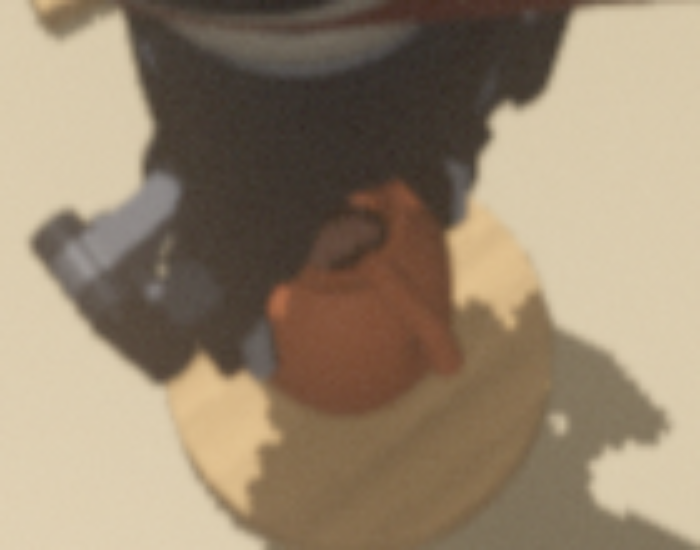

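The averaged force went from about -2 N to +0.8 N, so the jug is on the board (crop: jug centred on the round board). I'm releasing it.

arm_command(plan=[[[0,0,0,0,0,0,0.054],[0,0,0,0,0,0,0.056],[0,0,0,0,0,0,0.06],[0,0,0,0,0,0,0.07],[0,0,0,0,0,0,0.085],[0,0,0,0,0,0,0.085],[0,0,0,0,0,0,0.085],[-0.005,0,0,0,0,0,0.085],[-0.01,0,0,0,0,0,0.085],[-0.02,0,0,0,0,0,0.085],[-0.025,0,0,0,0,0,0.085],[-0.03,0,0,0,0,0,0.085],[-0.03,0,0,0,0,0,0.085],[-0.02,0,0,0,0,0,0.085],[0,0,0,0,0,0,0.085],[0,0,0,0,0,0,0.085]]], squeeze=30)

```text
t: 27.82
tool_pos: [0.4795, 0.2309, 0.1796]
tool_rot: [0.324, 1.54, -0.317]
contact_force: [-0.3, -0.2, -0.4]
opening: 0.0851
```

```bash
python3 - <<'E'
from h import *
go(.4458,-.2195,.15,89)
get_image('wrist'); print(fit('wrist','jug',.48,.231,.014),fit('wrist','round_board',.479,.231,0))
get_image('side'); print(fit('side','jug',.48,.231,.014),fit('side','round_board',.479,.231,0))
E
```

```text
t 27.82 pos [479.5 230.9 179.6] yaw 66.6 open 85.1 F [-0.3 -0.2 -0.4]
 shift now-axes [  28.  -426.8  148. ] after-turn [  29.6 -450.9  -25.8] turn [-22.4   0.4  -0.2]
([0.4805, 0.2318], np.float64(3.1), np.float64(0.923), 0.95) ([0.4783, 0.23], np.float64(3.3), np.float64(0.955), 0.91)
([0.4817, 0.2323], np.float64(5.2), np.float64(0.927), 0.89) ([0.4793, 0.2308], np.float64(7.7), np.float64(0.938), 0.94)
```

arm_command(plan=[[[0,0,0,-5.2,0,0,0.085],[0,0,0,-5.2,0,0,0.085],[0,0,0,-5.2,0,0,0.085],[0,0,0,-5,0,0,0.085],[0,0,0,0,0,0,0.085],[0,-0.015,-0.001,0,0,0,0.085],[0,-0.03,-0.002,0,0,0,0.085],[0,-0.03,-0.002,0,0,0,0.085],[0,-0.03,-0.002,0,0,0,0.085],[0,-0.03,-0.002,0,0,0,0.085],[0,-0.03,-0.002,0,0,0,0.085],[0,-0.03,-0.002,0,0,0,0.085],[0,-0.03,-0.002,0,0,0,0.085],[0,-0.03,-0.002,0,0,0,0.085],[0,-0.03,-0.002,0,0,0,0.085],[0,-0.03,-0.002,0,0,0,0.085],[0,-0.03,-0.002,0,0,0,0.085],[0,-0.03,-0.002,0,0,0,0.085],[0,0,0,0,0,0,0.085],[0,0,0,0,0,0,0.085]]])

```text
t: 29.78
tool_pos: [0.4221, -0.1593, 0.1563]
tool_rot: [0.051, 1.603, -0.053]
contact_force: [1.4, 0.1, 0.9]
opening: 0.0849
```

```bash
python3 - <<'E'
from h import *
go(.4458,-.2195,.13,89)
get_image('wrist'); print(fit('wrist','house',.4458,-.2195,.014,(-.3,0,.3)),fit('wrist','square_board',.4445,-.2175,0,(.1,)))
E
```

```text
t 29.78 pos [ 422.1 -159.3  156.3] yaw 86.2 open 84.9 F [1.4 0.1 0.9]
 shift now-axes [ 25.5 -58.4  28.4] after-turn [ 26.3 -59.7  24.7] turn [-2.8 -1.9  0.1]
([0.4465, -0.2182], np.float64(-2.9), np.float64(0.975), 0.91) ([0.4447, -0.2158], np.float64(5.6), np.float64(0.913), 0.87)
```

arm_command(plan=[[[0,-0.015,0.006,-0.7,-0.7,0,0.085],[0,-0.02,0.008,-0.6,-0.6,0,0.085],[0,-0.015,0.006,-0.5,-0.5,0,0.085],[0,-0.004,0.001,0,0,0,0.085],[0,0,0,0,0,0,0.085],[0,0,0,0,0,0,0.085]]])

```text
t: 30.43
tool_pos: [0.4436, -0.2064, 0.1553]
tool_rot: [0.015, 1.571, -0.014]
contact_force: [-0.3, 0.2, -0.2]
opening: 0.0851
```

```bash
python3 - <<'E'
from h import *
go(.4462,-.2190,.025,88)
get_image('wrist'); print(fit('wrist','house',.4458,-.2195,.014,(-.3,0,.3)),fit('wrist','square_board',.4445,-.2175,0,(.1,)))
E
```

```text
t 30.43 pos [ 443.6 -206.4  155.3] yaw 88.9 open 85.1 F [-0.3  0.2 -0.2]
 shift now-axes [130.3 -12.7   3. ] after-turn [130.3 -12.5   3.1] turn [ 0.9 -0.  -0. ]
([0.4464, -0.2193], np.float64(-1.8), np.float64(0.971), 0.65) ([0.4442, -0.2184], np.float64(5.7), np.float64(0.976), 0.84)
```

arm_command(plan=[[[0,-0.0125,0.003,0.8,0,0,0.085],[0,0,0,0,0,0,0.085],[0,0,0,0,0,0,0.085],[0.01,0,0,0,0,0,0.085],[0.015,0,0,0,0,0,0.085],[0.015,0,0,0,0,0,0.085],[0.015,0,0,0,0,0,0.085],[0.008,0,0,0,0,0,0.085],[0,0,0,0,0,0,0.085],[0,0,0,0,0,0,0.085]]])

```text
t: 31.42
tool_pos: [0.4461, -0.2189, 0.0877]
tool_rot: [0.027, 1.57, -0.026]
contact_force: [-0.0, -0.5, -0.7]
opening: 0.0847
```

```bash
python3 - <<'E'
from h import *
go(.4463,-.2192,.022,88)
E
```

```text
t 31.42 pos [ 446.1 -218.9   87.7] yaw 88.1 open 84.7 F [-0.  -0.5 -0.7]
 shift now-axes [65.7 -0.3  0.2] after-turn [65.7 -0.3  0.2] turn [ 0.1  0.  -0. ]
```

Well aligned. I'll descend and close in one call.

arm_command(plan=[[[0.01,0,0,0,0,0,0.085],[0.012,0,0,0,0,0,0.085],[0.012,0,0,0,0,0,0.085],[0.012,0,0,0,0,0,0.085],[0.01,0,0,0,0,0,0.085],[0.004,0,0,0,0,0,0.085],[0,0,0,0,0,0,0.085],[0,0,0,0,0,0,0.07],[0,0,0,0,0,0,0.06],[0,0,0,0,0,0,0.05],[0,0,0,0,0,0,0.047],[0,0,0,0,0,0,0.044],[0,0,0,0,0,0,0.04],[0,0,0,0,0,0,0.036],[0,0,0,0,0,0,0.036],[0,0,0,0,0,0,0.036],[0,0,0,0,0,0,0.036]]])

```text
t: 32.83
tool_pos: [0.4492, -0.2209, 0.0267]
tool_rot: [0.023, 1.563, -0.03]
contact_force: [0.6, -0.3, -1.6]
opening: 0.0431
```

```bash
python3 - <<'E'
from h import *
go(.4463,-.2192,.022,88)
get_image('wrist'); print(fit('wrist','house',.4458,-.2195,.014,(-.3,0,.3)))
E
```

```text
t 32.83 pos [ 449.2 -220.9   26.7] yaw 88.1 open 43.1 F [ 0.6 -0.3 -1.6]
 shift now-axes [ 4.6  1.6 -3. ] after-turn [ 4.7  1.6 -3. ] turn [0.1 0.5 0.3]
([0.4459, -0.2207], np.float64(-3.4), np.float64(0.97), 0.76)
```

arm_command(plan=[[[-0.004,0,0,0,0,0,0.036],[-0.006,0,0,0,0,0,0.036],[-0.012,0,0,0,0,0,0.036],[-0.02,0,0,0,0,0,0.036],[-0.02,0,0,0,0,0,0.036],[-0.02,0,0,0,0,0,0.036],[-0.02,0,0,0,0,0,0.036],[-0.02,0,0,0,0,0,0.036],[-0.015,0,0,0,0,0,0.036],[-0.008,0,0,0,0,0,0.036],[0,0,0,0,0,0,0.036],[0,0,0,4,0,0,0.036],[0,0,0,5,0,0,0.036],[0,0,0,5,0,0,0.036],[0,0,0,5,0,0,0.036],[0,0,0,5,0,0,0.036],[0,0,0,4,0,0,0.036],[0,0,0,0,0,0,0.036],[0,0,0,0,0,0,0.036]]])

```text
t: 34.52
tool_pos: [0.4458, -0.2185, 0.1843]
tool_rot: [0.424, 1.52, -0.428]
contact_force: [0.3, -0.4, -1.4]
opening: 0.0431
```

```bash
python3 - <<'E'
from h import *
go(.6505,.1156,.16,57.4)
save(get_image('wrist'),'w8.png')
E
```

```text
t 34.52 pos [ 445.8 -218.5  184.3] yaw 58.8 open 43.1 F [ 0.3 -0.4 -1.4]
 shift now-axes [ 24.4 391.9   2. ] after-turn [ 24.3 391.8  -7.6] turn [ 1.4  0.5 -0. ]
```

View pics/w8.png

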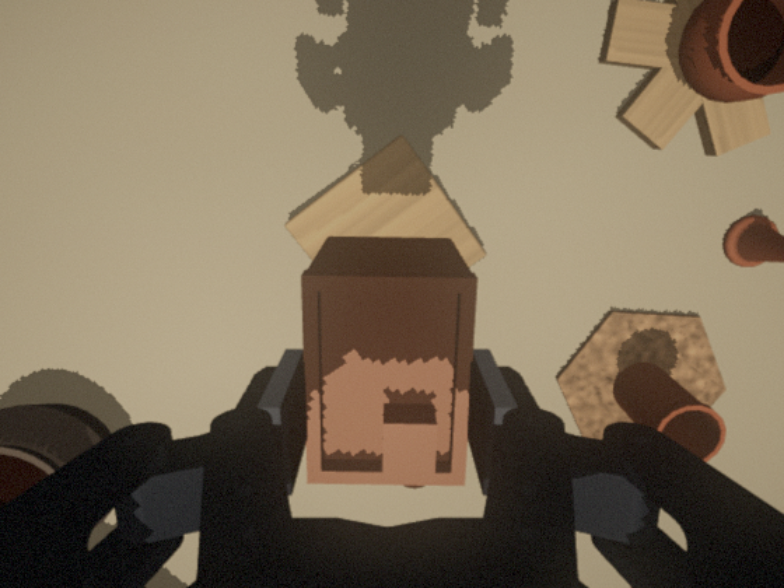

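The house is held square in the jaws (px 390,370) and the square board is free.

arm_command(plan=[[[0,0.012,0,0.5,0,0,0.036],[0,0.026,0,0,0,0,0.036],[0,0.026,0,0,0,0,0.036],[0,0.026,0,0,0,0,0.036],[0,0.026,0,0,0,0,0.036],[0,0.026,0,0,0,0,0.036],[0,0.026,0,0,0,0,0.036],[0,0.026,0,0,0,0,0.036],[0,0.026,0,0,0,0,0.036],[0,0.026,0,0,0,0,0.036],[0,0.026,0,0,0,0,0.036],[0,0.026,0,0,0,0,0.036],[0,0.026,0,0,0,0,0.036],[0,0.026,0,0,0,0,0.036],[0,0.015,0,0,0,0,0.036],[0,0,0,0,0,0,0.036],[0,0,0,0,0,0,0.036]]])

```text
t: 35.98
tool_pos: [0.6407, 0.1092, 0.1766]
tool_rot: [0.412, 1.531, -0.42]
contact_force: [0.6, 0.1, -1.1]
opening: 0.0431
```

```bash
python3 - <<'E'
from h import *
go(.6505,.1156,.0267,57.4)
get_image('side');print(fit('side','long_board',.648,.118,0,(-.56,)))
E
```

```text
t 35.98 pos [640.7 109.2 176.6] yaw 59.6 open 43.1 F [ 0.6  0.1 -1.1]
 shift now-axes [149.9  11.1   5.1] after-turn [149.9  10.7   4.8] turn [2.2 0.1 0.3]
([0.6486, 0.1176], np.float64(-32.8), np.float64(0.969), 0.79)
```

arm_command(plan=[[[0,0.0112,0.005,2,0.1,0.2,0.036],[0,0,0,0,0,0,0.036],[0,0,0,0,0,0,0.036],[0.012,0,0,0,0,0,0.036],[0.018,0,0,0,0,0,0.036],[0.018,0,0,0,0,0,0.036],[0.018,0,0,0,0,0,0.036],[0.018,0,0,0,0,0,0.036],[0.012,0,0,0,0,0,0.036],[0.006,0,0,0,0,0,0.036],[0,0,0,0,0,0,0.036],[0,0,0,0,0,0,0.036]]])

```text
t: 37.08
tool_pos: [0.6453, 0.1058, 0.0675]
tool_rot: [0.444, 1.526, -0.452]
contact_force: [0.2, -0.3, -1.1]
opening: 0.0432
```

```bash
python3 - <<'E'
from h import *
go(.6509,.1160,.0267,57.4)
get_image('wrist');print(fit('wrist','house',.648,.1176,ctrl.get_obs()['tool_pos'][2]-.0127,(-.56,)))
E
```

```text
t 37.08 pos [645.3 105.8  67.5] yaw 57.2 open 43.2 F [ 0.2 -0.3 -1.1]
 shift now-axes [40.8 11.8 -0.8] after-turn [40.8 11.6 -0.8] turn [-0.2 -0.   0.3]
([0.6439, 0.1081], np.float64(-34.1), np.float64(0.978), 0.8)
```

arm_command(plan=[[[0,0.0115,-0.0006,0,0,0.2,0.036],[0,0,0,0,0,0,0.036],[0,0,0,0,0,0,0.036],[0.01,0,0,0,0,0,0.036],[0.01,0,0,0,0,0,0.036],[0.006,0,0,0,0,0,0.036],[0.003,0,0,0,0,0,0.036],[0,0,0,0,0,0,0.036],[0,0,0,0,0,0,0.036]]])

```text
t: 37.93
tool_pos: [0.6555, 0.1178, 0.0406]
tool_rot: [0.448, 1.517, -0.445]
contact_force: [0.5, -0.8, -1.3]
opening: 0.043
```

```bash
python3 - <<'E'
from h import *
go(.6506,.1160,.0267,57.4)
get_image('wrist');print(fit('wrist','house',.648,.1176,ctrl.get_obs()['tool_pos'][2]-.0127,(-.56,)))
E
```

```text
t 37.93 pos [655.5 117.8  40.6] yaw 57.3 open 43.0 F [ 0.5 -0.8 -1.3]
 shift now-axes [13.9 -4.2 -3.2] after-turn [13.9 -4.2 -3.1] turn [-0.1  0.4 -0.2]
([0.6531, 0.12], np.float64(-33.6), np.float64(0.985), 0.57)
```

arm_command(plan=[[[0,-0.0042,-0.0032,0,0.3,-0.1,0.036],[0,0,0,0,0,0,0.036],[0.003,0,0,0,0,0,0.036],[0.003,0,0,0,0,0,0.036],[0.002,0,0,0,0,0,0.036],[0.001,0,0,0,0,0,0.036],[0.001,0,0,0,0,0,0.036],[0,0,0,0,0,0,0.036],[0,0,0,0,0,0,0.036]]])

```text
t: 38.78
tool_pos: [0.6512, 0.1157, 0.0315]
tool_rot: [0.449, 1.52, -0.445]
contact_force: [0.3, 0.2, -0.9]
opening: 0.0432
```

```bash
python3 - <<'E'
from h import *
favg(4); go(.6506,.1160,.0267,57.4)
print(fit('wrist','house',.648,.1176,ctrl.get_obs()['tool_pos'][2]-.0127,(-.56,)))
E
```

```text
F mean [-0.24 -0.21 -1.19] sd [0.32 0.34 0.33]
t 38.98 pos [651.3 115.7  31.7] yaw 57.3 open 43.1 F [ 0.   0.3 -1.7]
 shift now-axes [ 5.  -0.1 -0.7] after-turn [ 5.  -0.1 -0.7] turn [-0.1  0.2 -0.2]
None
```

arm_command(plan=[[[0.0015,0,-0.0007,0,0.2,0,0.036],[0.0015,0,0,0,0,0,0.036],[0.001,0,0,0,0,0,0.036],[0.001,0,0,0,0,0,0.036],[0.001,0,0,0,0,0,0.036],[0.0005,0,0,0,0,0,0.036],[0,0,0,0,0,0,0.036]]])

```text
t: 39.62
tool_pos: [0.6516, 0.1163, 0.0269]
tool_rot: [0.451, 1.522, -0.444]
contact_force: [-0.2, -1.1, -0.4]
opening: 0.0433
```

```bash
python3 - <<'E'
from h import *
favg(4); go(.6506,.1160,.0267,57.4)
E
```

```text
F mean [ 0.13 -0.05 -0.61] sd [0.59 0.61 0.46]
t 39.82 pos [651.5 116.3  26.7] yaw 57.3 open 42.9 F [ 1.1  0.3 -0.6]
 shift now-axes [ 0.  -0.8 -0.6] after-turn [ 0.  -0.8 -0.6] turn [-0.1  0.  -0.3]
```

arm_command(plan=[[[0.001,0,0,0,0,0,0.036],[0.0005,0,0,0,0,0,0.036],[0,0,0,0,0,0,0.036]]])

```text
t: 40.07
tool_pos: [0.6519, 0.1163, 0.0268]
tool_rot: [0.451, 1.522, -0.444]
contact_force: [0.5, -0.5, -1.4]
opening: 0.0433
```

```bash
python3 - <<'E'
from h import *
favg(4); go(.6506,.1160,.0267,57.4)
E
```

```text
F mean [-1.04  0.52  1.49] sd [0.21 0.27 0.47]
t 40.27 pos [651.9 116.4  26.7] yaw 57.3 open 43.4 F [-1.   0.7  1.5]
 shift now-axes [ 0.  -1.  -0.9] after-turn [ 0.  -1.  -0.9] turn [-0.1  0.1 -0.3]
```

Fz is +1.5 N, so the house is on the board. Releasing.

arm_command(plan=[[[0,0,0,0,0,0,0.044],[0,0,0,0,0,0,0.046],[0,0,0,0,0,0,0.05],[0,0,0,0,0,0,0.065],[0,0,0,0,0,0,0.085],[0,0,0,0,0,0,0.085],[0,0,0,0,0,0,0.085],[-0.005,0,0,0,0,0,0.085],[-0.01,0,0,0,0,0,0.085],[-0.02,0,0,0,0,0,0.085],[-0.025,0,0,0,0,0,0.085],[-0.03,0,0,0,0,0,0.085],[-0.03,0,0,0,0,0,0.085],[-0.01,0,0,0,0,0,0.085],[0,0,0,0,0,0,0.085],[0,0,0,0,0,0,0.085]]])

```text
t: 41.6
tool_pos: [0.6509, 0.1157, 0.1649]
tool_rot: [0.451, 1.521, -0.444]
contact_force: [-0.7, -0.3, -0.9]
opening: 0.0846
```

```bash
python3 - <<'E'
from h import *
go(.447,.008,.15)
get_image('wrist'); print(fit('wrist','house',.649,.117,.014,(-.56,)),fit('wrist','long_board',.648,.118,0,(-.56,)))
get_image('side'); print(fit('side','house',.649,.117,.014,(-.56,)),fit('side','squat_pot',.447,.008,.014))
E
```

```text
t 41.60 pos [650.9 115.7 164.9] yaw 57.3 open 84.6 F [-0.7 -0.3 -0.9]
 shift now-axes [  13.7 -200.9 -113.3] after-turn [  14.9 -200.8 -113.3] turn [-0.   0.1 -0.3]
([0.6482, 0.119], np.float64(-34.8), np.float64(0.953), 0.58) ([0.6473, 0.1171], np.float64(-32.8), np.float64(0.948), 0.94)
([0.6496, 0.1193], np.float64(-34.4), np.float64(0.962), 0.97) ([0.448, 0.0074], np.float64(5.9), np.float64(0.936), 0.79)
```

arm_command(plan=[[[-0.001,-0.008,-0.0045,0,0,0,0.085],[-0.001,-0.018,-0.01,0,0,0,0.085],[-0.001,-0.018,-0.01,0,0,0,0.085],[-0.001,-0.018,-0.01,0,0,0,0.085],[-0.001,-0.018,-0.01,0,0,0,0.085],[-0.001,-0.018,-0.01,0,0,0,0.085],[-0.001,-0.018,-0.01,0,0,0,0.085],[-0.001,-0.018,-0.01,0,0,0,0.085],[-0.001,-0.018,-0.01,0,0,0,0.085],[-0.001,-0.018,-0.01,0,0,0,0.085],[-0.001,-0.018,-0.01,0,0,0,0.085],[0,-0.01,-0.006,0,0,0,0.085],[0,0,0,0,0,0,0.085],[0,0,0,0,0,0,0.085]]])

```text
t: 43.07
tool_pos: [0.4272, 0.0026, 0.1597]
tool_rot: [0.445, 1.55, -0.453]
contact_force: [-0.1, -0.4, -0.2]
opening: 0.0852
```

```bash
python3 - <<'E'
from h import *
go(.447,.008,.02)
get_image('wrist'); print(fit('wrist','squat_pot',.447,.008,.014),fit('wrist','star_board',.445,.0114,0,(-.14,)))
E
```

```text
t 43.07 pos [427.2   2.6 159.7] yaw 57.3 open 85.2 F [-0.1 -0.4 -0.2]
 shift now-axes [139.2  16.8  17. ] after-turn [139.7  15.2  13.8] turn [-0.  -1.3  0.7]
([0.4489, 0.0088], np.float64(8.9), np.float64(0.931), 0.72) ([0.4464, 0.0122], np.float64(-8.0), np.float64(0.965), 0.96)
```

arm_command(plan=[[[0,0.009,0.008,0,-0.7,0.4,0.085],[0,0.0045,0.0045,0,-0.4,0.2,0.085],[0,0,0,0,0,0,0.085],[0,0,0,0,0,0,0.085],[0.01,0,0,0,0,0,0.085],[0.015,0,0,0,0,0,0.085],[0.015,0,0,0,0,0,0.085],[0.015,0,0,0,0,0,0.085],[0.01,0,0,0,0,0,0.085],[0,0,0,0,0,0,0.085],[0,0,0,0,0,0,0.085]]])

```text
t: 44.13
tool_pos: [0.4497, 0.0099, 0.0889]
tool_rot: [0.444, 1.529, -0.443]
contact_force: [-1.3, -0.2, -0.2]
opening: 0.085
```

```bash
python3 - <<'E'
from h import *
go(.4477,.0078,.02)
get_image('wrist'); print(fit('wrist','squat_pot',.447,.008,.014))
E
```

```text
t 44.13 pos [449.7   9.9  88.9] yaw 57.6 open 85.0 F [-1.3 -0.2 -0.2]
 shift now-axes [68.9 -2.8 -0.3] after-turn [68.9 -2.9 -0.5] turn [-0.  -0.2  0. ]
([0.4503, 0.0072], np.float64(-0.6), np.float64(0.917), 0.6)
```

arm_command(plan=[[[0,-0.003,0,0,-0.2,0,0.085],[0,0,0,0,0,0,0.085],[0.01,0,0,0,0,0,0.085],[0.012,0,0,0,0,0,0.085],[0.012,0,0,0,0,0,0.085],[0.012,0,0,0,0,0,0.085],[0.01,0,0,0,0,0,0.085],[0.006,0,0,0,0,0,0.085],[0.002,0,0,0,0,0,0.085],[0,0,0,0,0,0,0.085],[0,0,0,0,0,0,0.085]]])

```text
t: 45.15
tool_pos: [0.4534, 0.006, 0.0264]
tool_rot: [0.444, 1.511, -0.442]
contact_force: [0.1, 0.3, 0.2]
opening: 0.0846
```

```bash
python3 - <<'E'
from h import *
go(.4483,.0076,.02)
get_image('wrist'); print(fit('wrist','squat_pot',.447,.008,.014))
E
```

```text
t 45.15 pos [453.4   6.   26.4] yaw 57.5 open 84.6 F [0.1 0.3 0.2]
 shift now-axes [ 6.3 -1.4 -5.3] after-turn [ 6.4 -1.4 -5.2] turn [-0.   0.7 -0.3]
([0.449, 0.0079], np.float64(7.3), np.float64(0.907), 0.89)
```

arm_command(plan=[[[0,-0.0012,-0.0048,0,0.6,-0.2,0.085],[0,0,0,0,0,0,0.085],[0.003,0,0,0,0,0,0.085],[0.003,0,0,0,0,0,0.085],[0.002,0,0,0,0,0,0.085],[0,0,0,0,0,0,0.085],[0,0,0,0,0,0,0.085]]])

```text
t: 45.83
tool_pos: [0.4503, 0.0075, 0.0202]
tool_rot: [0.445, 1.518, -0.442]
contact_force: [0.2, 0.8, -0.4]
opening: 0.085
```

```bash
python3 - <<'E'
from h import *
go(.4486,.0077,.018)
E
```

```text
t 45.83 pos [450.3   7.5  20.2] yaw 57.5 open 85.0 F [ 0.2  0.8 -0.4]
 shift now-axes [ 2.1 -0.7 -1.6] after-turn [ 2.2 -0.7 -1.6] turn [-0.   0.3 -0.2]
```

arm_command(plan=[[[0.002,-0.0007,-0.0015,0,0.2,-0.1,0.08],[0,0,0,0,0,0,0.075],[0,0,0,0,0,0,0.07],[0,0,0,0,0,0,0.066],[0,0,0,0,0,0,0.063],[0,0,0,0,0,0,0.06],[0,0,0,0,0,0,0.055],[0,0,0,0,0,0,0.053],[0,0,0,0,0,0,0.053],[0,0,0,0,0,0,0.053],[0,0,0,0,0,0,0.053]]])

```text
t: 46.75
tool_pos: [0.4486, 0.0076, 0.0187]
tool_rot: [0.444, 1.523, -0.444]
contact_force: [-1.2, 0.1, 1.8]
opening: 0.054
```

```bash
python3 - <<'E'
from h import *
go(.4486,.0077,.018); favg(3)
print(fit('wrist','squat_pot',.447,.008,.014)); save(get_image('wrist'),'w9.png')
E
```

```text
t 46.75 pos [448.6   7.6  18.7] yaw 57.5 open 54.0 F [-1.2  0.1  1.8]
 shift now-axes [ 0.7  0.1 -0.1] after-turn [ 0.7  0.1 -0.1] turn [-0.   0.1 -0. ]
F mean [-0.5   0.19  1.21] sd [0.22 0.47 0.54]
([0.4487, 0.0082], np.float64(13.2), np.float64(0.914), 0.86)
```

View pics/w9.png

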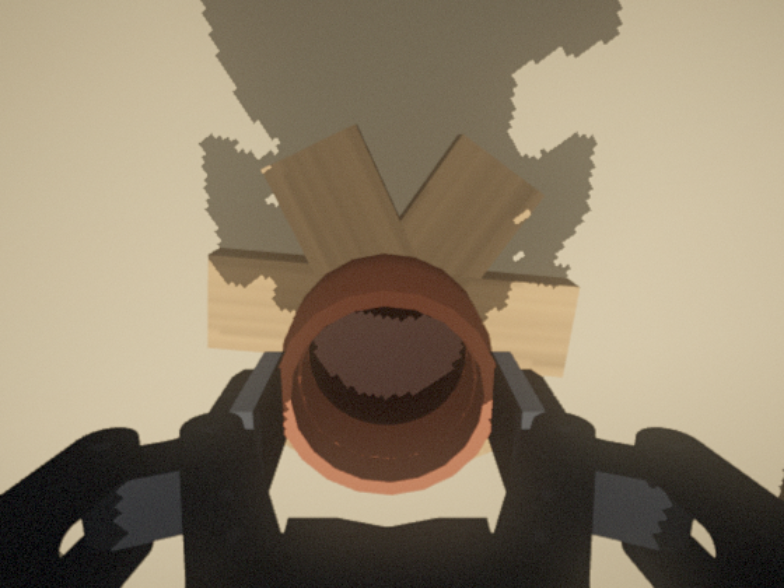

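Wrist view: the pads (px 283 and 494) have closed on the pot's shoulder at 54 mm, which is above the 62 mm belly. I'll regrip lower. With the fingers this wide their tips stay clear of the board.

arm_command(plan=[[[0,0,0,0,0,0,0.06],[0,0,0,0,0,0,0.07],[0,0,0,0,0,0,0.078],[0,0,0,0,0,0,0.08],[0.002,0,0,0,0,0,0.08],[0.002,0,0,0,0,0,0.08],[0.002,0,0,0,0,0,0.08],[0,0,0,0,0,0,0.08],[0,0,0,0,0,0,0.08]]])

```text
t: 47.75
tool_pos: [0.4487, 0.0075, 0.0116]
tool_rot: [0.444, 1.523, -0.443]
contact_force: [0.5, -0.3, -0.7]
opening: 0.08
```

```bash
python3 - <<'E'
from h import *
go(.4486,.0078,.012); favg(3)
E
```

```text
t 47.75 pos [448.7   7.5  11.6] yaw 57.5 open 80.0 F [ 0.5 -0.3 -0.7]
 shift now-axes [-0.4  0.2 -0.2] after-turn [-0.4  0.2 -0.2] turn [-0.   0.1 -0.1]
F mean [-0.1   0.11  0.23] sd [0.47 0.47 0.5 ]
```

arm_command(plan=[[[0,0,0,0,0,0,0.074],[0,0,0,0,0,0,0.069],[0,0,0,0,0,0,0.066],[0,0,0,0,0,0,0.063],[0,0,0,0,0,0,0.06],[0,0,0,0,0,0,0.056],[0,0,0,0,0,0,0.056],[0,0,0,0,0,0,0.056],[0,0,0,0,0,0,0.056]]])

```text
t: 48.65
tool_pos: [0.4492, 0.0074, 0.0129]
tool_rot: [0.444, 1.522, -0.443]
contact_force: [-0.3, -0.4, 0.3]
opening: 0.0591
```

```bash
python3 - <<'E'
from h import *
go(.4486,.0078,.012); favg(3)
E
```

```text
t 48.65 pos [449.2   7.4  12.9] yaw 57.5 open 59.1 F [-0.3 -0.4  0.3]
 shift now-axes [ 0.9  0.  -0.8] after-turn [ 0.9  0.  -0.7] turn [-0.   0.2 -0.1]
F mean [-0.18  0.21  1.71] sd [0.02 0.88 0.47]
```

arm_command(plan=[[[0,0,0,0,0,0,0.065],[0,0,0,0,0,0,0.072],[0,0,0,0,0,0,0.075],[0.0015,0,0,0,0,0,0.075],[0.0015,0,0,0,0,0,0.075],[0.001,0,0,0,0,0,0.075],[0,0,0,0,0,0,0.075],[0,0,0,0,0,0,0.07],[0,0,0,0,0,0,0.067],[0,0,0,0,0,0,0.064],[0,0,0,0,0,0,0.06],[0,0,0,0,0,0,0.056],[0,0,0,0,0,0,0.056],[0,0,0,0,0,0,0.056],[0,0,0,0,0,0,0.056]]])

```text
t: 50.05
tool_pos: [0.4492, 0.0075, 0.0081]
tool_rot: [0.444, 1.522, -0.443]
contact_force: [-0.8, 0.8, 0.8]
opening: 0.0597
```

```bash
python3 - <<'E'
from h import *
go(.4486,.0078,.012); favg(3)
print(fit('wrist','squat_pot',.447,.008,.014))
E
```

```text
t 50.05 pos [449.2   7.5   8.1] yaw 57.5 open 59.7 F [-0.8  0.8  0.8]
 shift now-axes [-3.9 -0.1 -0.6] after-turn [-3.9 -0.1 -0.6] turn [-0.   0.1 -0.1]
F mean [-0.32  0.3   0.73] sd [0.39 0.35 0.27]
([0.4489, 0.0084], np.float64(12.9), np.float64(0.899), 0.96)
```

arm_command(plan=[[[0,0,0,0,0,0,0.056],[0,0,0,0,0,0,0.056],[-0.003,0,0,0,0,0,0.056],[-0.003,0,0,0,0,0,0.056],[-0.004,0,0,0,0,0,0.056],[0,0,0,0,0,0,0.056],[0,0,0,0,0,0,0.056]]], squeeze=35)

```text
t: 50.83
tool_pos: [0.4479, 0.0077, 0.0177]
tool_rot: [0.444, 1.524, -0.444]
contact_force: [0.1, 0.6, -1.6]
opening: 0.0599
```

```bash
python3 - <<'E'
from h import *
go(.4443,-.2175,.15); favg(3)
z=ctrl.get_obs()['tool_pos'][2]+.0059
print(fit('wrist','squat_pot',.449,.008,z)); get_image('side'); print(fit('side','squat_pot',.449,.008,z))
E
```

```text
t 50.83 pos [447.9   7.7  17.7] yaw 57.5 open 59.9 F [ 0.1  0.6 -1.6]
 shift now-axes [-132.3 -191.9  117.9] after-turn [-132.3 -191.9  117.9] turn [-0.  0. -0.]
F mean [ 0.1   0.2  -1.48] sd [0.35 0.51 0.39]
([0.4475, 0.0085], np.float64(31.0), np.float64(0.903), 0.66)
([0.4437, 0.0068], np.float64(17.0), np.float64(0.771), 0.91)
```

arm_command(plan=[[[-0.008,0,0,0,0,0,0.056],[-0.015,0,0,0,0,0,0.056],[-0.02,0,0,0,0,0,0.056],[-0.02,0,0,0,0,0,0.056],[-0.02,0,0,0,0,0,0.056],[-0.015,0,0,0,0,0,0.056],[0,0,0,0,0,0,0.056],[0,-0.009,0.006,0,0,0,0.056],[0,-0.018,0.011,0,0,0,0.056],[0,-0.018,0.011,0,0,0,0.056],[0,-0.018,0.011,0,0,0,0.056],[0,-0.018,0.011,0,0,0,0.056],[0,-0.018,0.011,0,0,0,0.056],[0,-0.018,0.011,0,0,0,0.056],[0,-0.018,0.011,0,0,0,0.056],[0,-0.018,0.011,0,0,0,0.056],[0,-0.018,0.011,0,0,0,0.056],[0,-0.009,0.006,0,0,0,0.056],[0,0,0,0,0,0,0.056],[0,0,0,0,0,0,0.056]]])

```text
t: 52.8
tool_pos: [0.4337, -0.2167, 0.1065]
tool_rot: [0.446, 1.548, -0.444]
contact_force: [-0.0, 0.7, -1.5]
opening: 0.0599
```

```bash
python3 - <<'E'
from h import *
go(.4443,-.2175,.0081); favg(2)
get_image('side'); print(fit('side','square_board',.4445,-.2175,0,(.1,)))
E
```

```text
t 52.80 pos [ 433.7 -216.7  106.5] yaw 57.6 open 59.9 F [-0.   0.7 -1.5]
 shift now-axes [98.2  5.5 11.6] after-turn [98.4  5.   9.4] turn [-0.  -1.3  0.3]
F mean [-0.34 -0.18 -2.05] sd [0.11 0.46 0.03]
([0.4443, -0.2184], np.float64(5.3), np.float64(0.956), 0.7)
```

arm_command(plan=[[[0,0.005,0.0095,0,-1.2,0.3,0.056],[0,0,0,0,0,0,0.056],[0,0,0,0,0,0,0.056],[0.01,0,0,0,0,0,0.056],[0.015,0,0,0,0,0,0.056],[0.015,0,0,0,0,0,0.056],[0.01,0,0,0,0,0,0.056],[0.005,0,0,0,0,0,0.056],[0,0,0,0,0,0,0.056],[0,0,0,0,0,0,0.056]]])

```text
t: 53.83
tool_pos: [0.448, -0.2133, 0.0488]
tool_rot: [0.436, 1.521, -0.436]
contact_force: [-0.7, 0.4, -1.8]
opening: 0.0599
```

```bash
python3 - <<'E'
from h import *
go(.4443,-.2180,.0081)
E
```

```text
t 53.83 pos [ 448.  -213.3   48.8] yaw 58.1 open 59.9 F [-0.7  0.4 -1.8]
 shift now-axes [40.7 -6.  -0.8] after-turn [40.7 -6.  -0.6] turn [-0.   0.3 -0.1]
```

arm_command(plan=[[[0,-0.006,-0.0008,0,0.2,0,0.056],[0,0,0,0,0,0,0.056],[0.01,0,0,0,0,0,0.056],[0.01,0,0,0,0,0,0.056],[0.006,0,0,0,0,0,0.056],[0.003,0,0,0,0,0,0.056],[0.001,0,0,0,0,0,0.056],[0,0,0,0,0,0,0.056],[0,0,0,0,0,0,0.056]]])

```text
t: 54.58
tool_pos: [0.445, -0.2196, 0.0175]
tool_rot: [0.436, 1.522, -0.437]
contact_force: [0.6, 0.3, -2.3]
opening: 0.0595
```

```bash
python3 - <<'E'
from h import *
go(.4443,-.2180,.0081)
E
```

```text
t 54.58 pos [ 445.  -219.6   17.5] yaw 58.1 open 59.5 F [ 0.6  0.3 -2.3]
 shift now-axes [ 9.4  1.  -1.5] after-turn [ 9.4  1.  -1.5] turn [-0.   0.3 -0.1]
```

arm_command(plan=[[[0.002,0.001,-0.0015,0,0.2,0,0.056],[0.002,0,0,0,0,0,0.056],[0.0015,0,0,0,0,0,0.056],[0.001,0,0,0,0,0,0.056],[0.001,0,0,0,0,0,0.056],[0.0005,0,0,0,0,0,0.056],[0,0,0,0,0,0,0.056]]])

```text
t: 55.17
tool_pos: [0.4451, -0.2182, 0.0098]
tool_rot: [0.437, 1.523, -0.436]
contact_force: [-0.9, 0.1, -1.7]
opening: 0.0597
```

```bash
python3 - <<'E'
from h import *
go(.4443,-.2180,.0081); favg(3)
E
```

```text
t 55.17 pos [ 445.1 -218.2    9.8] yaw 58.1 open 59.7 F [-0.9  0.1 -1.7]
 shift now-axes [ 1.7 -0.3 -0.8] after-turn [ 1.7 -0.3 -0.8] turn [-0.   0.2 -0.1]
F mean [ 0.24  0.43 -1.88] sd [0.29 0.15 0.65]
```

arm_command(plan=[[[0.001,0,-0.0005,0,0,0,0.056],[0.001,0,0,0,0,0,0.056],[0.0007,0,0,0,0,0,0.056],[0.0005,0,0,0,0,0,0.056],[0,0,0,0,0,0,0.056]]])

```text
t: 55.73
tool_pos: [0.4453, -0.2184, 0.0083]
tool_rot: [0.436, 1.522, -0.436]
contact_force: [-1.0, 0.3, -2.2]
opening: 0.0598
```

```bash
python3 - <<'E'
from h import *
go(.4443,-.2180,.0081); favg(3)
E
```

```text
t 55.73 pos [ 445.3 -218.4    8.3] yaw 58.1 open 59.8 F [-1.   0.3 -2.2]
 shift now-axes [ 0.2 -0.2 -1.1] after-turn [ 0.2 -0.2 -1.1] turn [-0.   0.2 -0.1]
F mean [ 0.1  -0.25 -0.81] sd [0.04 0.59 0.34]
```

arm_command(plan=[[[0.001,0,0,0,0,0,0.056],[0.0005,0,0,0,0,0,0.056],[0,0,0,0,0,0,0.056]]])

```text
t: 56.13
tool_pos: [0.4457, -0.2186, 0.0083]
tool_rot: [0.436, 1.523, -0.436]
contact_force: [0.1, -0.0, -1.7]
opening: 0.0596
```

```bash
python3 - <<'E'
from h import *
go(.4443,-.2180,.0081); favg(4)
E
```

```text
t 56.13 pos [ 445.7 -218.6    8.3] yaw 58.1 open 59.6 F [ 0.1 -0.  -1.7]
 shift now-axes [ 0.2 -0.2 -1.5] after-turn [ 0.2 -0.2 -1.5] turn [-0.   0.2 -0.1]
F mean [-0.39  0.2   0.58] sd [0.45 0.56 0.4 ]
```

arm_command(plan=[[[0,0,0,0,0,0,0.061],[0,0,0,0,0,0,0.063],[0,0,0,0,0,0,0.067],[0,0,0,0,0,0,0.075],[0,0,0,0,0,0,0.085],[0,0,0,0,0,0,0.085],[0,0,0,0,0,0,0.085],[-0.005,0,0,0,0,0,0.085],[-0.01,0,0,0,0,0,0.085],[-0.02,0,0,0,0,0,0.085],[-0.03,0,0,0,0,0,0.085],[-0.03,0,0,0,0,0,0.085],[-0.03,0,0,0,0,0,0.085],[-0.015,0,0,0,0,0,0.085],[0,0,0,0,0,0,0.085],[0,0,0,0,0,0,0.085]]], squeeze=30)

```text
t: 57.67
tool_pos: [0.4446, -0.218, 0.1592]
tool_rot: [0.436, 1.521, -0.437]
contact_force: [0.1, -0.2, -0.4]
opening: 0.0851
```

```bash
python3 - <<'E'
from h import *
go(.6335,-.116,.15)
get_image('wrist'); print(fit('wrist','squat_pot',.445,-.218,.014),fit('wrist','square_board',.4445,-.2175,0,(.1,)))
get_image('side'); print(fit('side','squat_pot',.445,-.218,.014),fit('side','square_board',.4445,-.2175,0,(.1,)),fit('side','beaker',.6335,-.116,.006))
get_image('top'); print(fit('top','beaker',.6335,-.116,.006))
E
```

```text
t 57.67 pos [ 444.6 -218.   159.2] yaw 58.1 open 85.1 F [ 0.1 -0.2 -0.4]
 shift now-axes [  9.9 186.5 106.4] after-turn [  9.2 186.5 106.4] turn [-0.   0.3 -0.1]
([0.4443, -0.2167], np.float64(0.0), np.float64(0.938), 0.77) ([0.4428, -0.2168], np.float64(4.9), np.float64(0.961), 0.64)
([0.4456, -0.2201], np.float64(8.5), np.float64(0.94), 0.82) ([0.4453, -0.2184], np.float64(6.0), np.float64(0.955), 0.7) ([0.633, -0.1164], np.float64(8.7), np.float64(0.948), 0.93)
([0.6321, -0.1171], np.float64(9.9), np.float64(0.923), 0.83)
```

Pot is well centred. Now the beaker: from the mat to the star board.

arm_command(plan=[[[-0.001,0.009,0.005,0,0,0,0.085],[-0.001,0.018,0.01,0,0,0,0.085],[-0.001,0.018,0.01,0,0,0,0.085],[-0.001,0.018,0.01,0,0,0,0.085],[-0.001,0.018,0.01,0,0,0,0.085],[-0.001,0.018,0.01,0,0,0,0.085],[-0.001,0.018,0.01,0,0,0,0.085],[-0.001,0.018,0.01,0,0,0,0.085],[-0.001,0.018,0.01,0,0,0,0.085],[-0.001,0.018,0.01,0,0,0,0.085],[0,0.009,0.005,0,0,0,0.085],[0,0,0,0,0,0,0.085],[0,0,0,0,0,0,0.085]]])

```text
t: 59.2
tool_pos: [0.6363, -0.1065, 0.1612]
tool_rot: [0.44, 1.532, -0.434]
contact_force: [-0.5, -0.7, 0.8]
opening: 0.0851
```

```bash
python3 - <<'E'
from h import *
go(.633,-.1164,.016)
get_image('wrist'); print(fit('wrist','beaker',.633,-.1164,.006))
E
```

```text
t 59.20 pos [ 636.3 -106.5  161.2] yaw 58.1 open 85.1 F [-0.5 -0.7  0.8]
 shift now-axes [145.2 -10.4   3.4] after-turn [145.2 -10.1   2.5] turn [ 0.  -0.4 -0.1]
([0.632, -0.1179], np.float64(13.9), np.float64(0.947), 0.56)
```

arm_command(plan=[[[0,-0.0105,0.003,0,-0.3,0,0.085],[0,0,0,0,0,0,0.085],[0,0,0,0,0,0,0.085],[0.012,0,0,0,0,0,0.085],[0.016,0,0,0,0,0,0.085],[0.016,0,0,0,0,0,0.085],[0.016,0,0,0,0,0,0.085],[0.01,0,0,0,0,0,0.085],[0,0,0,0,0,0,0.085],[0,0,0,0,0,0,0.085]]])

```text
t: 60.13
tool_pos: [0.6282, -0.1228, 0.0866]
tool_rot: [0.444, 1.524, -0.442]
contact_force: [0.5, 0.1, 0.5]
opening: 0.0853
```

```bash
python3 - <<'E'
from h import *
go(.633,-.1166,.016)
get_image('wrist'); print(fit('wrist','beaker',.633,-.1164,.006))
E
```

```text
t 60.13 pos [ 628.2 -122.8   86.6] yaw 57.6 open 85.3 F [0.5 0.1 0.5]
 shift now-axes [70.6  7.7  0.6] after-turn [70.6  7.8  0.7] turn [-0.   0.  -0.1]
([0.6334, -0.1175], np.float64(0.6), np.float64(0.96), 0.65)
```

arm_command(plan=[[[0,0.007,0.0005,0,0,0,0.085],[0,0,0,0,0,0,0.085],[0,0,0,0,0,0,0.085],[0.01,0,0,0,0,0,0.085],[0.012,0,0,0,0,0,0.085],[0.012,0,0,0,0,0,0.085],[0.012,0,0,0,0,0,0.085],[0.01,0,0,0,0,0,0.085],[0.005,0,0,0,0,0,0.085],[0,0,0,0,0,0,0.085],[0,0,0,0,0,0,0.085]]])

```text
t: 61.15
tool_pos: [0.635, -0.1167, 0.0219]
tool_rot: [0.444, 1.52, -0.441]
contact_force: [-0.1, -0.6, 0.7]
opening: 0.0847
```

```bash
python3 - <<'E'
from h import *
go(.633,-.1168,.017)
get_image('wrist'); print(fit('wrist','beaker',.633,-.1164,.006))
E
```

```text
t 61.15 pos [ 635.  -116.7   21.9] yaw 57.6 open 84.7 F [-0.1 -0.6  0.7]
 shift now-axes [ 4.8 -1.2 -1.7] after-turn [ 4.9 -1.1 -1.7] turn [-0.   0.3 -0.2]
([0.6331, -0.1175], np.float64(10.6), np.float64(0.972), 0.91)
```

arm_command(plan=[[[0.003,-0.001,-0.0015,0,0.2,-0.1,0.075],[0,0,0,0,0,0,0.06],[0,0,0,0,0,0,0.05],[0,0,0,0,0,0,0.045],[0,0,0,0,0,0,0.043],[0,0,0,0,0,0,0.041],[0,0,0,0,0,0,0.036],[0,0,0,0,0,0,0.036],[0,0,0,0,0,0,0.036],[0,0,0,0,0,0,0.036],[0,0,0,0,0,0,0.036]]])

```text
t: 62.17
tool_pos: [0.6356, -0.1177, 0.0227]
tool_rot: [0.443, 1.517, -0.442]
contact_force: [-0.8, 0.2, 0.2]
opening: 0.0413
```

```bash
python3 - <<'E'
from h import *
go(.4455,.0116,.15)
get_image('wrist'); print(fit('wrist','beaker',.633,-.1164,.006))
E
```

```text
t 62.17 pos [ 635.6 -117.7   22.7] yaw 57.6 open 41.3 F [-0.8  0.2  0.2]
 shift now-axes [-129.     7.7 -228.9] after-turn [-127.3    7.4 -229.8] turn [-0.   0.4 -0.1]
([0.6335, -0.1166], np.float64(3.1), np.float64(0.956), 0.86)
```

arm_command(plan=[[[-0.004,0,0,0,0,0,0.036],[-0.006,0,0,0,0,0,0.036],[-0.012,0,0,0,0,0,0.036],[-0.02,0,0,0,0,0,0.036],[-0.02,0,0,0,0,0,0.036],[-0.02,0,0,0,0,0,0.036],[-0.02,0,0,0,0,0,0.036],[-0.02,0,0,0,0,0,0.036],[-0.015,0,0,0,0,0,0.036],[-0.006,0,0,0,0,0,0.036],[0,0,0,0,0,0,0.036],[0,0,0,0,0,0,0.036]]])

```text
t: 63.27
tool_pos: [0.6337, -0.1167, 0.1797]
tool_rot: [0.443, 1.516, -0.441]
contact_force: [0.7, -0.3, -1.9]
opening: 0.041
```

```bash
python3 - <<'E'
from h import *
go(.4475,.0103,.16)
get_image('wrist'); print(fit('wrist','beaker',.631,-.1164,ctrl.get_obs()['tool_pos'][2]-.0167))
E
```

```text
t 63.27 pos [ 633.7 -116.7  179.7] yaw 57.6 open 41.0 F [ 0.7 -0.3 -1.9]
 shift now-axes [  17.7    7.5 -225.5] after-turn [  19.7    7.6 -225.3] turn [-0.   0.5 -0.2]
([0.6306, -0.1148], np.float64(12.8), np.float64(0.941), 0.72)
```

arm_command(plan=[[[-0.001,0.0005,-0.009,0,0,0,0.036],[-0.001,0.0005,-0.018,0,0,0,0.036],[-0.001,0.0005,-0.018,0,0,0,0.036],[-0.001,0.0005,-0.018,0,0,0,0.036],[-0.001,0.0005,-0.018,0,0,0,0.036],[-0.001,0.0005,-0.018,0,0,0,0.036],[-0.001,0.0005,-0.018,0,0,0,0.036],[-0.001,0.0005,-0.018,0,0,0,0.036],[-0.001,0.0005,-0.018,0,0,0,0.036],[-0.001,0.0005,-0.018,0,0,0,0.036],[-0.001,0.0005,-0.018,0,0,0,0.036],[0,0,-0.016,0,0,0,0.036],[0,0,-0.008,0,0,0,0.036],[0,0,0,0,0,0,0.036],[0,0,0,0,0,0,0.036]]])

```text
t: 64.62
tool_pos: [0.4301, 0.0133, 0.1674]
tool_rot: [0.444, 1.559, -0.445]
contact_force: [0.7, 0.1, -0.7]
opening: 0.0413
```

```bash
python3 - <<'E'
from h import *
go(.4475,.0103,.0307)
get_image('wrist'); print(fit('wrist','star_board',.4455,.0116,0,(-.14,)))
E
```

```text
t 64.62 pos [430.1  13.3 167.4] yaw 57.6 open 41.3 F [ 0.7  0.1 -0.7]
 shift now-axes [136.1   8.1  20.7] after-turn [136.7   6.8  16.3] turn [-0.  -1.8  0.6]
([0.4456, 0.0118], np.float64(-9.2), np.float64(0.788), 0.58)
```

arm_command(plan=[[[0,0.004,0.0095,0,-1,0.3,0.036],[0,0.002,0.005,0,-0.6,0.2,0.036],[0,0,0,0,0,0,0.036],[0,0,0,0,0,0,0.036],[0.012,0,0,0,0,0,0.036],[0.016,0,0,0,0,0,0.036],[0.016,0,0,0,0,0,0.036],[0.016,0,0,0,0,0,0.036],[0.014,0,0,0,0,0,0.036],[0.008,0,0,0,0,0,0.036],[0,0,0,0,0,0,0.036],[0,0,0,0,0,0,0.036]]])

```text
t: 65.72
tool_pos: [0.4496, 0.0079, 0.0779]
tool_rot: [0.445, 1.527, -0.446]
contact_force: [0.9, -0.3, -1.6]
opening: 0.0412
```

```bash
python3 - <<'E'
from h import *
go(.4478,.0102,.0307)
get_image('wrist'); print(fit('wrist','beaker',.4455,.0116,ctrl.get_obs()['tool_pos'][2]-.0167),fit('wrist','star_board',.4455,.0116,0,(-.14,)))
E
```

```text
t 65.72 pos [449.6   7.9  77.9] yaw 57.4 open 41.2 F [ 0.9 -0.3 -1.6]
 shift now-axes [47.2  1.  -2.7] after-turn [47.2  1.  -2.8] turn [-0.  -0.1  0. ]
([0.4485, 0.0088], np.float64(3.0), np.float64(0.959), 0.81) ([0.4464, 0.0119], np.float64(-7.8), np.float64(0.839), 0.97)
```

arm_command(plan=[[[0,0.0012,-0.003,0,0,0,0.036],[0,0,0,0,0,0,0.036],[0.01,0,0,0,0,0,0.036],[0.01,0,0,0,0,0,0.036],[0.009,0,0,0,0,0,0.036],[0.005,0,0,0,0,0,0.036],[0.002,0,0,0,0,0,0.036],[0,0,0,0,0,0,0.036],[0,0,0,0,0,0,0.036]]])

```text
t: 66.62
tool_pos: [0.4504, 0.0105, 0.0419]
tool_rot: [0.446, 1.52, -0.444]
contact_force: [-0.2, -0.3, -0.7]
opening: 0.041
```

```bash
python3 - <<'E'
from h import *
go(.4476,.0106,.0307)
get_image('wrist'); print(fit('wrist','beaker',.4455,.0116,ctrl.get_obs()['tool_pos'][2]-.0167),fit('wrist','star_board',.4455,.0116,0,(-.14,)))
E
```

```text
t 66.62 pos [450.4  10.5  41.9] yaw 57.4 open 41.0 F [-0.2 -0.3 -0.7]
 shift now-axes [11.2 -1.5 -2.5] after-turn [11.2 -1.5 -2.4] turn [-0.   0.3 -0.1]
([0.4488, 0.0117], np.float64(3.8), np.float64(0.963), 0.65) ([0.4455, 0.012], np.float64(-7.2), np.float64(0.735), 0.58)
```

arm_command(plan=[[[0.002,-0.0014,-0.0027,0,0.2,0,0.036],[0.002,0,0,0,0,0,0.036],[0.002,0,0,0,0,0,0.036],[0.001,0,0,0,0,0,0.036],[0.001,0,0,0,0,0,0.036],[0.001,0,0,0,0,0,0.036],[0,0,0,0,0,0,0.036]]])

```text
t: 67.35
tool_pos: [0.4489, 0.0105, 0.0342]
tool_rot: [0.447, 1.519, -0.443]
contact_force: [0.2, -0.1, -2.4]
opening: 0.0411
```

```bash
python3 - <<'E'
from h import *
go(.4476,.0106,.0307);favg(3)
E
```

```text
t 67.35 pos [448.9  10.5  34.2] yaw 57.4 open 41.1 F [ 0.2 -0.1 -2.4]
 shift now-axes [ 3.5 -0.7 -1.2] after-turn [ 3.5 -0.7 -1.1] turn [-0.   0.3 -0.2]
F mean [-0.33 -0.53 -2.21] sd [0.46 0.41 0.33]
```

arm_command(plan=[[[0.001,-0.0005,-0.0015,0,0,0,0.036],[0.001,0,0,0,0,0,0.036],[0.001,0,0,0,0,0,0.036],[0.001,0,0,0,0,0,0.036],[0,0,0,0,0,0,0.036]]])

```text
t: 67.92
tool_pos: [0.4479, 0.0109, 0.0307]
tool_rot: [0.447, 1.517, -0.443]
contact_force: [0.3, 0.8, -1.0]
opening: 0.0412
```

```bash
python3 - <<'E'
from h import *
go(.4476,.0106,.0307);favg(3)
E
```

```text
t 67.92 pos [447.9  10.9  30.7] yaw 57.4 open 41.2 F [ 0.3  0.8 -1. ]
 shift now-axes [-0.  -0.4 -0.1] after-turn [-0.  -0.4 -0.1] turn [-0.   0.4 -0.3]
F mean [-0.1  -0.23 -0.79] sd [0.55 0.3  0.12]
```

arm_command(plan=[[[0.001,0,0,0,0,0,0.036],[0.0007,0,0,0,0,0,0.036],[0,0,0,0,0,0,0.036]]])

```text
t: 68.32
tool_pos: [0.4492, 0.0103, 0.031]
tool_rot: [0.446, 1.515, -0.443]
contact_force: [0.4, 0.3, -1.8]
opening: 0.0414
```

```bash
python3 - <<'E'
from h import *
go(.4476,.0106,.0307);favg(4)
E
```

```text
t 68.32 pos [449.2  10.3  31. ] yaw 57.5 open 41.4 F [ 0.4  0.3 -1.8]
 shift now-axes [ 0.2 -0.6 -1.5] after-turn [ 0.3 -0.6 -1.5] turn [-0.   0.5 -0.3]
F mean [ 0.02  0.1  -0.32] sd [0.11 0.51 0.49]
```

arm_command(plan=[[[0,0,0,0,0,0,0.042],[0,0,0,0,0,0,0.044],[0,0,0,0,0,0,0.047],[0,0,0,0,0,0,0.055],[0,0,0,0,0,0,0.07],[0,0,0,0,0,0,0.085],[0,0,0,0,0,0,0.085],[0,0,0,0,0,0,0.085],[-0.005,0,0,0,0,0,0.085],[-0.01,0,0,0,0,0,0.085],[-0.02,0,0,0,0,0,0.085],[-0.03,0,0,0,0,0,0.085],[-0.03,0,0,0,0,0,0.085],[-0.03,0,0,0,0,0,0.085],[-0.03,0,0,0,0,0,0.085],[-0.01,0,0,0,0,0,0.085],[0,0,0,0,0,0,0.085],[0,0,0,0,0,0,0.085]]])

```text
t: 70.02
tool_pos: [0.446, 0.0108, 0.2081]
tool_rot: [0.446, 1.514, -0.442]
contact_force: [-0.1, -0.3, 0.5]
opening: 0.0851
```

```bash
python3 - <<'E'
from h import *
go(.4476,.0106,.2)
G={'round_board':(.479,.231,0),'jug':(.48,.231,.014),'square_board':(.444,-.2175,0,(.1,)),'squat_pot':(.4445,-.218,.014),'star_board':(.4455,.0116,0,(-.14,)),'beaker':(.4455,.0116,.014),
'long_board':(.648,.118,0,(-.56,)),'house':(.648,.118,.014,(-.6,)),'cone':(.575,-.01,0)}
for n in ('wrist','side','top'):
    im=get_image(n); save(im,'end_'+n+'.png')
    for k,g in G.items():
        r=fit(n,k,*g)
        if r and r[2]>.7: print(n,k,r[0],float(r[2]))
E
```

```text
t 70.02 pos [446.   10.8 208.1] yaw 57.5 open 85.1 F [-0.1 -0.3  0.5]
 shift now-axes [8.1 0.6 1.4] after-turn [8.1 0.7 1.5] turn [-0.   0.5 -0.3]
wrist round_board [0.4787, 0.2277] 0.856
wrist squat_pot [0.4386, -0.2158] 0.737
wrist star_board [0.443, 0.0123] 0.946
wrist beaker [0.444, 0.0112] 0.94
wrist house [0.6463, 0.1184] 0.805
wrist cone [0.5732, -0.0088] 0.947
side round_board [0.4799, 0.2303] 0.92
side jug [0.4814, 0.2317] 0.93
side square_board [0.4446, -0.2191] 0.941
side star_board [0.4451, 0.0123] 0.899
side beaker [0.4466, 0.0105] 0.974
side long_board [0.6484, 0.1178] 0.93
side house [0.6498, 0.1195] 0.963
side cone [0.5749, -0.0116] 0.913
top round_board [0.4792, 0.2305] 0.979
top jug [0.4805, 0.2312] 0.877
top square_board [0.4445, -0.218] 0.951
top squat_pot [0.444, -0.2181] 0.95
top long_board [0.6477, 0.1177] 0.902
top house [0.6492, 0.1192] 0.969
```

View pics/end_side.png

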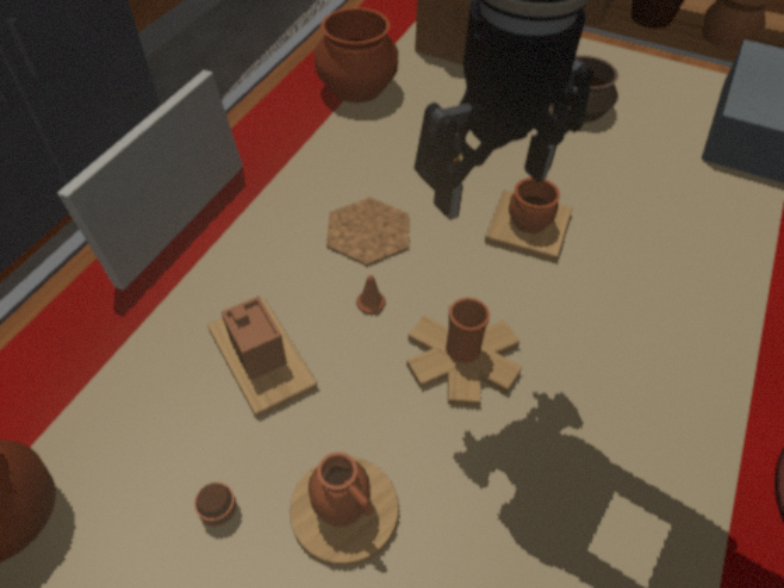

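View pics/end_wrist.png

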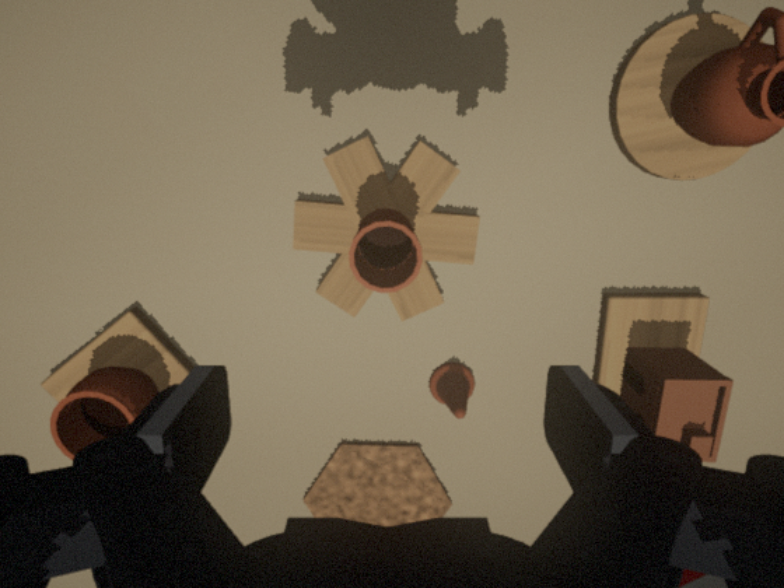

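The final views show every piece upright on its own board: house (255,335), beaker (467,330), pot (535,205) and jug (340,490) in the side view. The mat is empty and the cone is in place (370,293).

```bash
python3 -c "
from station import *; print(finish_job())"
```

```text
the job is handed in; nothing more can be done
None
```

I moved all four pieces to their boards and handed the job in at about 70 s on the clock. I went beaker to cork mat, jug to round board, house to long board, squat pot to square board, then beaker to star board.

- **Placement:** in the last pictures every piece stands upright. Against the fitted board centres, the jug, house and beaker are about 2 mm off, and the squat pot is within about 2 mm.
- **Surroundings:** the cork mat is empty. The cone is still standing where it was: its fits at the start and end agree to about 2 mm. At the end the gripper was open, about 20 cm above the counter.
- **Set-downs:** I lowered each piece in steps of about 1 mm until it stopped descending. The averaged force turned slightly upward for the jug, house and pot. For the final beaker placing it only came up to -0.3 N, so there I relied mainly on the height having stopped changing. When I set the beaker on the mat I went by single readings and the height, without averaging.
- **Disagreements:**
  - The fingers first gripped the jug and the pot higher than I had worked out from the stated geometry, on the shoulder rather than the belly. I re-gripped both lower before lifting.
  - In the last round of fits the wrist camera put the squat pot about 6 mm off, with a poor fit because the pot was at the edge of its view. The top camera in that round put it within 1 mm.

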